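# Lock the rotator shaft with its linch pin

### The arm

A 7-joint arm with a two-finger parallel gripper is mounted at the origin on a cart in front of the work surface, level with it; the furniture and walls round the work are solid. World frame = base frame: x ahead of the robot, y to its left, z up, the work surface at z = 0. Lengths are in m, angles in rad, forces in N, time in s.
With the tool pointing down it reaches from about 0.425 to 1.025 m from the base axis. Payload 9.4 kg.
Tool frame: the origin (TCP) lies midway between the tips of the shut fingers; the grasp point (between the pads) lies 19 mm behind it; y points along the fingers, z is the direction in which the jaws open and shut, and the axes are right-handed (so a half turn about y gives the same grasp; the last joint's range is limited). The gripper opens to 85 mm and grips with 20 to 120 N. Pads are 22 mm wide; open, the fingers measure 114 mm over their backs; the gripper's body (76 mm by 85 mm) begins 54 mm behind the grasp point. The pads swing forward as they close: fully open they stand 13 mm farther back than shut.
Start: joints at [1.265, 0.599, -0.003, 1.599, 0.002, 0.943, -0.08], TCP at [0.164, -0.706, 0.196] pointing down, gripper open.
Joint ranges: [-2.57, 2.57], [-0.35, 1.97], [-1.29, 1.29], [0.11, 2.56], [-1.05, 4.19], [0.11, 1.86], [-2.63, 2.63]. Speed limits (rad/s): [2.22, 2.22, 3.01, 3.01, 3.14, 3.14, 3.14].

### API

Orientations are given as a 3x3 rotation matrix whose columns are the frame's x, y, z axes.
In Python, from workcell import robot, capture gives the robot as it stands. The module is installed in compiled form; this text tells all that it offers.
- The arm moves only by the tool play_rows, never from a script. Its argument "increments" is a list of rows, each a list of 7 numbers: the closure in counts, from 0 (fully open) to 255 (shut), then the shift along the world's x, y, z in m, then the turn, a rotation vector about the world's x, y, z in degrees. In form: [[fingers, x, y, z, wx, wy, wz], ...]. A call has 1 to 10 rows; each row is the pose to reach, as a shift and turn from the pose commanded when the call began; what a row does not reach only later rows make up. A row lasts 1/10 s, in which the tool goes at most 50 mm and 8.59 degrees, less where a joint would pass 70% of its speed; a pose out of reach is approached as far as the arm can. A call with a gripper value outside its range is refused whole. The fingers move at their own pace and stop on an object; the grip force is fixed at half the most. Time passes only in rows, so rows that repeat a pose let the fingers close. It gives the time, the measured TCP pose, the force and the opening at its end, in the units of the state.
- robot.state(): the state, without advancing time (a new reading comes with each control period).
- capture(name): name is "side" or "top"; returns a dict with "pixels" (480x640x3 uint8, blue, green, red), "mtx" (3x3 intrinsics, pixels), "k1" (the pictures are not rectified: a ray, as slopes to the right and down, at radius r is drawn at 1 + k1 r^2 times it, then the intrinsics apply), "rvec" (rotation vector, rad) and "tvec" (3), from world to camera coordinates, as OpenCV has them. Camera axes: x right, y down, z forward; pixel columns grow to the right and rows downward; lengths in m; the calibration is good to about 2 mm. A picture is of the moment at which its call begins. There is no depth.
- robot.finish_job(): hands the job in, once; it reports no verdict.
The state is a dict: "clock": time; "joints": joint angles; "joint_vel": joint speeds; "tau": joint torques, N m; "ee_pos": TCP position; "tcp_rot": TCP orientation; "force": force on the tool from outside, world axes, zero at the start; "torque": the same for the moment, N m; "width": opening from 0.0 (shut) to 1.0 (fully open).
Only numpy, scipy, OpenCV 4.12 (cv2) and the standard library are available. Lean on these libraries where they do the work, as an engineer would, in place of code of your own. Each camera call takes 0.05 s, during which the arm holds its last target.

### The job

Lock the tube rotator: take the linch pin from the metal parking block and push it down through the cross-hole in the square shaft end, ring open towards the shaft's free end, until its collar sits on the shaft; then flip the sprung ring down over the shaft end so that it snaps closed under the shaft against the pin's end. The shaft has end float, so feel for the hole and press gently (never above 40 N). Leave the cup, vial and bottle nearby where they stand.

Things in the scene. Friction and masses are not known exactly. Their poses are not given: they have to be found in the camera images.
- pin_grip (a point): Centre of the grip of the plain steel linch pin that stands upright in a hole of the aluminium parking block (50x90x45 mm). The grip is an upright block 18 mm (own x) by 14 mm (own y: squeeze across these faces) by 40 mm, from 22 mm below to 18 mm above this point. Own z is up along the pin; the open ring sticks out level to own -x. Other parts: see pin.
- pin: The whole linch pin, ring included. Origin: centre of the underside of its round collar (18 mm wide), 36 mm below pin_grip, same axes; it rests on the shaft's top when the pin is home. Below it the round pin is 9 mm thick, 40 mm long, the last 3 mm tapering to 6 mm. The ring's hinge runs along own y, 8 mm above the origin, barrel and legs reaching 20.5 mm to either side.
- ring (a joint): Ring angle about its hinge, rad: 0 open (level, to own -x of the pin), 1.42 closed (hangs down, under the shaft, against the pin's end). Loop of 5 mm round bar, 41 mm wide, 31 mm inside, its cross bar centred 40 mm from the hinge. An over-centre spring holds it at both ends: it takes some 3 N at the cross bar to move, and past about 0.71 it snaps closed by itself.
- hole_mid (a point): Mouth of the vertical 10 mm through-hole in the flat top of the rotator's square steel shaft end, 120 mm above the bench, when the shaft is mid-way in its end float. Own -x points to the shaft's free end, z up. The shaft may stand up to 10 mm either way, so the real hole is up to 10 mm from here along own x (not sideways). The shaft slides stiffly, at some 4 N.
- rotator: Tube rotator fixed to the bench: grey housing 110x130x140 mm, origin under its middle, 125 mm behind hole_mid (own +x). Its level shaft points to own -x. The square shaft end is 22 mm wide, 20 mm high; it ends 13 mm in front of the hole. An 88 mm aluminium disc on the shaft has its front 48 mm behind the hole, with white clips reaching 10 mm forward.
- cup: Small clear plastic beaker 70 x 73 x 64 mm, bystander; origin at the centre of its underside.
- vial: Short wide clear vial with white ribbed cap, 57 mm across, 101 mm high, bystander; origin at the centre of its underside.
- jar: Small cream-coloured reagent bottle with red cap, 30 mm across, 76 mm high, bystander; origin at the centre of its underside.

How it is judged:
By the outcome, as a careful person would: the job done as asked, in the order asked, and still so for the second after the job is handed in, with the robot touching nothing.
It also fails if it takes over 64 s, if anything falls off the work surface, if the arm or the gripper's body presses on something with over 40 N, if the wrist force passes 120 N, or if a joint passes its speed limit or range.

## Working session

There is one attempt and no reset: what is moved stays moved. The work goes in short steps, Python scripts to look and compute and a tool call to move; the robot and the scene stay as the last step left them, time stands still between calls to the robot, and variables do not carry over. Pictures are saved under pics/ and viewed, and the job is handed in when it is done.

Besides the shell and the picture viewer there is one more tool, called by a JSON object that holds its "fn" and its "kwargs", one argument or row to a line. play_rows: Moves the arm, as the interface text tells. Its arguments: {"type":"object","properties":{"increments":{"type":"array","items":{"type":"array","items":{"type":"number"}}}},"required":["increments"]}

```bash
mkdir -p pics; python3 - <<'E'
from workcell import robot, capture
import cv2,numpy as np
s=robot.state(); print({k:np.round(v,3).tolist() for k,v in s.items()})
for n in("side","top"):
    c=capture(n); cv2.imwrite(f"pics/{n}0.png",c["pixels"]); print(n,c["mtx"].tolist(),c["k1"],c["rvec"],c["tvec"])
    R=cv2.Rodrigues(np.array(c["rvec"]))[0]; print("pos",-R.T@np.array(c["tvec"]).ravel(),"fwd",R[2])
E
```

```text
{'clock': 0.0, 'joints': [1.265, 0.6, -0.003, 1.6, 0.002, 0.943, -0.08], 'joint_vel': [0.002, 0.0, -0.0, 0.001, -0.002, 0.0, -0.001], 'tau': [0.001, -77.645, 1.565, -25.801, 0.012, 0.009, -0.0], 'ee_pos': [0.164, -0.706, 0.195], 'tcp_rot': [[-0.974, -0.001, 0.227], [-0.227, 0.001, -0.974], [0.0, -1.0, -0.002]], 'force': [-0.57, -0.312, 0.726], 'torque': [-0.023, -0.032, -0.043], 'width': 1.005}
side [[468.12594869615987, 0.0, 320.12759298103447], [0.0, 468.12594869615987, 245.32859449133744], [0.0, 0.0, 1.0]] -0.11501679480853565 [ 1.9419412  -0.16045021  0.09643195] [-0.57932571  0.13229138  0.88097735]
pos [ 0.45408    -0.85315249  0.44179469] fwd [ 0.14382753  0.91875196 -0.36770706]
top [[582.1785242745158, 0.0, 316.77434764687183], [0.0, 582.1785242745158, 244.15274750472474], [0.0, 0.0, 1.0]] -0.12763287205568724 [ 2.21326617 -2.15027527  0.10235181] [0.00198107 0.61087404 1.41120335]
pos [0.48820026 0.03023345 1.4578794 ] fwd [ 0.08514095 -0.00738956 -0.99634151]
```

View pics/side0.png

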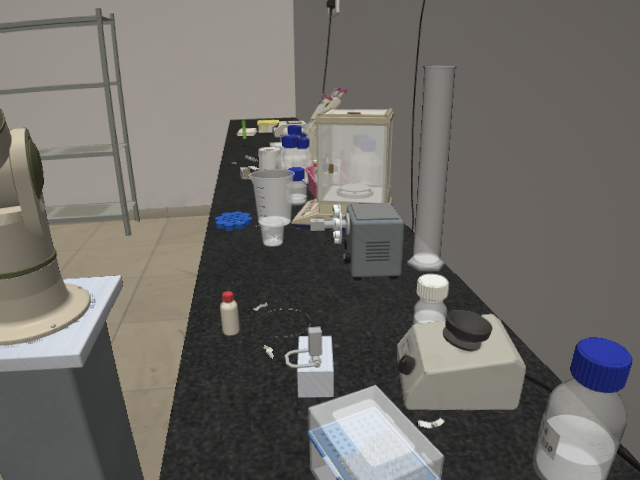

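View pics/top0.png

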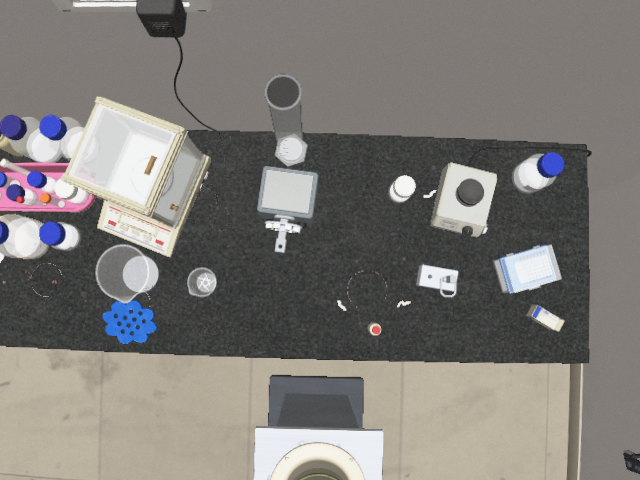

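The top view has the parking block near (438,280) and the shaft end near (281,240), with the housing behind it. In the side view the pin is at (316,345) and the shaft at (318,224). I'll zoom in next.

```bash
python3 - <<'E'
import cv2
t=cv2.imread("pics/top0.png"); s=cv2.imread("pics/side0.png")
def z(im,x0,y0,w,h,f,n): cv2.imwrite("pics/"+n,cv2.resize(im[y0:y0+h,x0:x0+w],None,fx=f,fy=f,interpolation=cv2.INTER_CUBIC))
z(t,405,250,70,60,10,"tz1.png"); z(t,245,160,80,100,6,"tz2.png"); z(s,270,310,80,100,6,"sz1.png"); z(s,295,190,120,95,6,"sz2.png")
E
```

```text
(no output)
```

View pics/tz1.png

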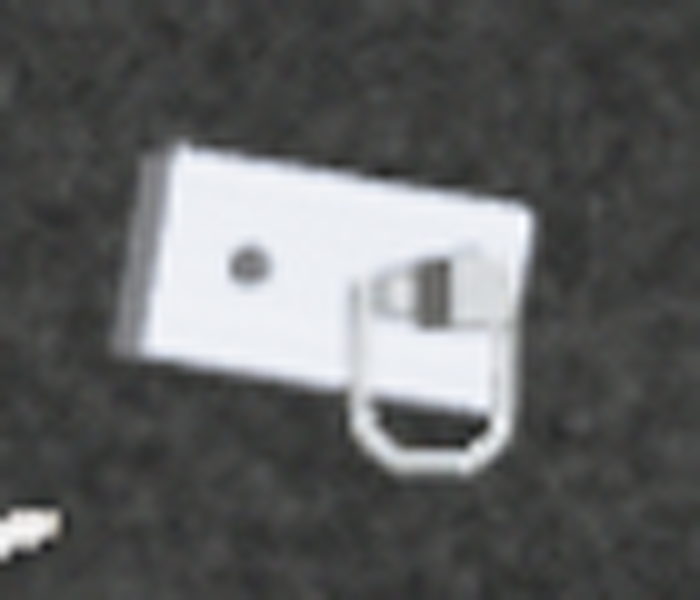

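View pics/tz2.png

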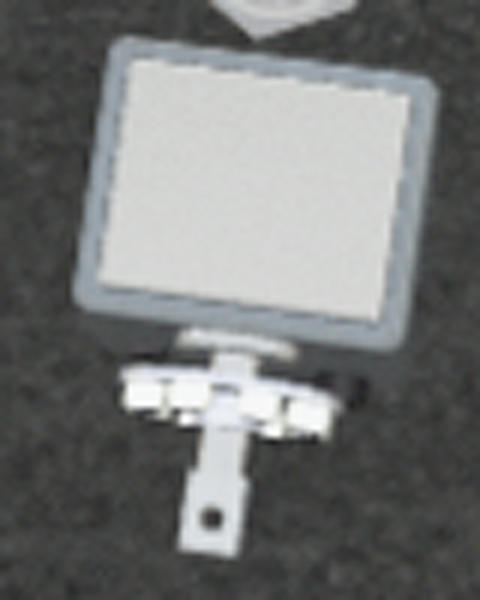

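View pics/sz1.png

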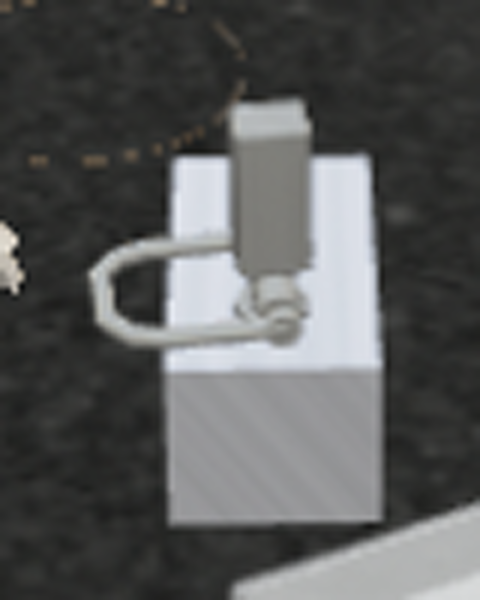

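View pics/sz2.png

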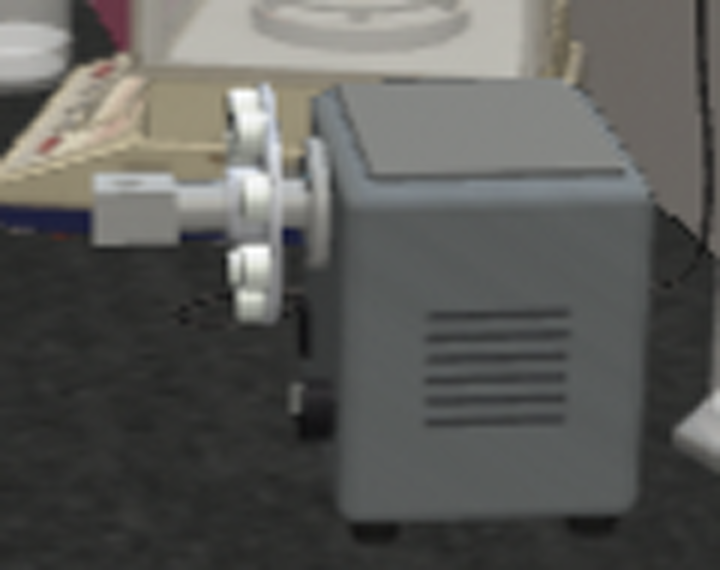

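The top zoom shows the cross-hole directly, at about (279.8,245.9). The grip's top is near (453,279) and the ring points down the image, towards the robot. I'll fit the poses by overlaying models.

```bash
cat > h.py <<'E'
import cv2,numpy as np
from scipy.optimize import least_squares
def cam(c): return np.array(c["mtx"]),float(c["k1"]),np.array(c["rvec"],float).ravel(),np.array(c["tvec"],float).ravel()
def proj(c,P):
    K,k,r,t=cam(c); return cv2.projectPoints(np.atleast_2d(np.asarray(P,float)),r,t,K,np.array([k,0,0,0.]))[0][:,0]
def back(c,uv,z):
    K,k,r,t=cam(c); p=cv2.undistortPoints(np.array([[uv]],float),K,np.array([k,0,0,0.]),None,None)[0,0] if False else cv2.undistortPoints(np.array([[uv]],float),K,np.array([k,0,0,0.]))[0,0]
    R=cv2.Rodrigues(r)[0]; o=-R.T@t; d=R.T@np.array([p[0],p[1],1]); return o+d*(z-o[2])/d[2]
def tri(c1,u1,c2,u2):
    return least_squares(lambda X:np.r_[proj(c1,X)[0]-u1,proj(c2,X)[0]-u2],[0.5,-.2,.1]).x
def Rz(a): return np.array([[np.cos(a),-np.sin(a),0],[np.sin(a),np.cos(a),0],[0,0,1]])
def box(x0,x1,y0,y1,z0,z1): return np.array([[x,y,z] for z in(z0,z1) for x,y in((x0,y0),(x1,y0),(x1,y1),(x0,y1))])
E_=[(0,1),(1,2),(2,3),(3,0),(4,5),(5,6),(6,7),(7,4),(0,4),(1,5),(2,6),(3,7)]
def drawbox(img,c,f,x0,y0,B,T,yaw,col):
    p=(proj(c,B@Rz(yaw).T+T)-[x0,y0]+.5)*f-.5
    for a,b in E_: cv2.line(img,tuple(int(v) for v in p[a]),tuple(int(v) for v in p[b]),col,1)
def drawpoly(img,c,f,x0,y0,P,col):
    p=(proj(c,P)-[x0,y0]+.5)*f-.5
    cv2.polylines(img,[p.round().astype(np.int32)],False,col,1)
def crop(im,x0,y0,w,h,f): return cv2.resize(im[y0:y0+h,x0:x0+w],None,fx=f,fy=f,interpolation=cv2.INTER_CUBIC)
def ring(q,T,yaw):
    # loop outline: own frame, hinge z=8mm
    L=[]
    for s in(1,):
        L=[(0,18e-3),(-28e-3,18e-3),(-40e-3,9e-3),(-40e-3,-9e-3),(-28e-3,-18e-3),(0,-18e-3)]
    P=np.array([[x*np.cos(q),y,8e-3+x*np.sin(q)] for x,y in L])
    return P@Rz(yaw).T+T
E
cat > p1.py <<'E'
from h import *
from workcell import capture
C={n:capture(n) for n in("top","side")}
t,s=C["top"],C["side"]
u=lambda X,Y,x0,y0,f:np.array([x0+(X+.5)/f-.5,y0+(Y+.5)/f-.5])
h=u(211,518,245,160,6); print("hole",back(t,h,.12))
for q in((178,549),(240,556),(75,305),(405,352),(440,80),(118,38)): print("rot",q,back(t,u(*q,245,160,6),.12 if q[1]>500 else .14))
print("side hole",back(s,u(130,184,295,190,6),.12))
for q in((175,145),(533,208),(490,412),(142,355)): print("blk",q,back(t,u(*q,405,250,10),.045))
print("hole2",back(t,u(250,265,405,250,10),.045))
print("grip top",back(t,u(482,290,405,250,10),.099)); print("grip side",back(s,u(270,120,270,310,6),.099))
print("bar",back(t,u(430,465,405,250,10),.053),back(t,u(358,340,405,250,10),.053),back(t,u(508,340,405,250,10),.053))
E
python3 p1.py
```

```text
hole [0.59594672 0.10552727 0.12      ]
rot (178, 549) [0.58363711 0.11779836 0.12      ]
rot (240, 556) [0.58164347 0.09390095 0.12      ]
rot (75, 305) [0.67415953 0.15900467 0.14      ]
rot (405, 352) [0.65978063 0.03284256 0.14      ]
rot (440, 80) [0.76529755 0.02251095 0.14      ]
rot (118, 38) [0.77811716 0.14658106 0.14      ]
side hole [0.59503119 0.09810818 0.12      ]
blk (175, 145) [ 0.5676909  -0.23879801  0.045     ]
blk (533, 208) [ 0.55463378 -0.32780517  0.045     ]
blk (490, 412) [ 0.50446176 -0.31769478  0.045     ]
blk (142, 355) [ 0.51624181 -0.23147053  0.045     ]
hole2 [ 0.53886252 -0.25774373  0.045     ]
grip top [ 0.53246453 -0.30211963  0.099     ]
grip side [ 0.53094899 -0.30576275  0.099     ]
bar [ 0.49117213 -0.30109697  0.053     ] [ 0.52105089 -0.28292926  0.053     ] [ 0.52196389 -0.31995166  0.053     ]
```

```bash
cat > p2.py <<'E'
from h import *
from workcell import capture
import sys
pin=np.array([.5325,-.3018,.045]); py=np.radians(float(sys.argv[1]))
hole=np.array([.596,.1055,.12]); hy=np.radians(float(sys.argv[2]))
out=[]
for n,w1,w2 in(("top",(425,255,40,48,9),(250,160,75,100,5)),("side",(270,310,80,100,5),(295,190,120,95,5))):
    c=capture(n)
    for i,w in enumerate((w1,w2)):
        im=crop(c["pixels"],*w); x0,y0,f=w[0],w[1],w[4]
        if i==0:
            drawbox(im,c,f,x0,y0,box(-.009,.009,-.007,.007,.014,.054),pin,py,(0,0,255))
            drawpoly(im,c,f,x0,y0,ring(0,pin,py),(0,255,0))
        else:
            drawbox(im,c,f,x0,y0,box(-.013,.028,-.011,.011,-.02,0),hole,hy,(0,0,255))
            drawbox(im,c,f,x0,y0,box(.07,.18,-.065,.065,-.12,.02),hole,hy,(0,255,0))
            p=hole+.005*np.array([[np.cos(a),np.sin(a),0] for a in np.linspace(0,6.3,20)]); drawpoly(im,c,f,x0,y0,p,(255,0,0))
        out.append(im)
H=max(o.shape[0] for o in out)
out=[cv2.copyMakeBorder(o,0,H-o.shape[0],0,0,cv2.BORDER_CONSTANT) for o in out]
cv2.imwrite(sys.argv[3]+"a.png",np.hstack(out[:2])); cv2.imwrite(sys.argv[3]+"b.png",cv2.resize(np.hstack(out[2:]),None,fx=.78,fy=.78))
E
python3 p2.py 0 -6.3 pics/ov1
```

```text
(no output)
```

View pics/ov1a.png

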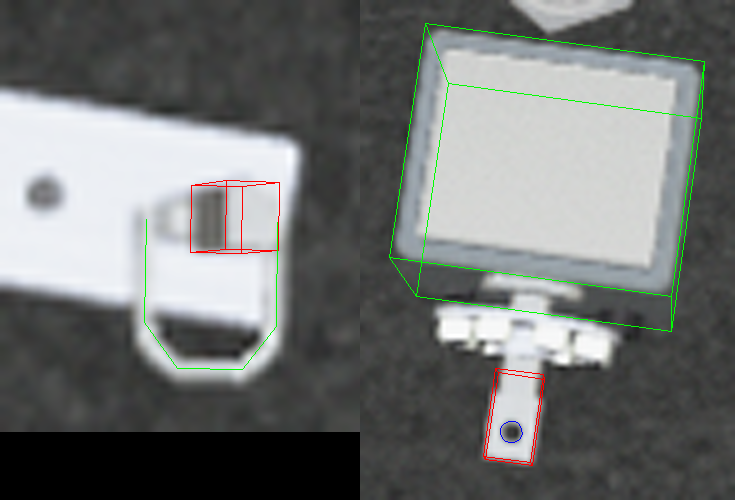

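View pics/ov1b.png

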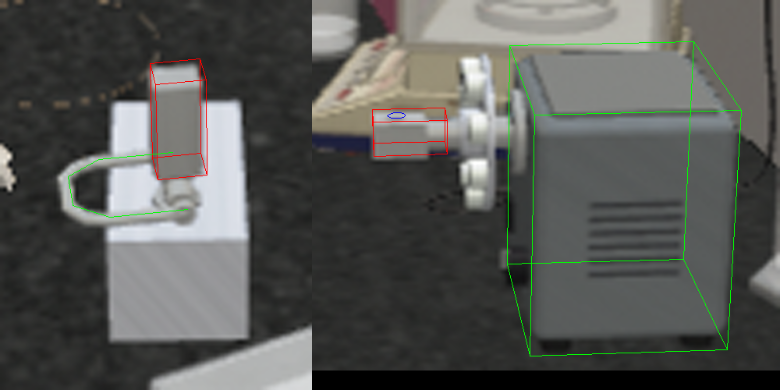

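The overlay fits: pin at about (0.532,-0.302) with yaw 0°, hole at about (0.596,0.1055,0.12) with rotator yaw -6.3°. Next I move above the pin.

{"fn": "play_rows", "kwargs": {
  "increments": [
    [0,0.368,0.404,-0.045,0,0,-13.1],
    [0,0.368,0.404,-0.045,0,0,-13.1],
    [0,0.368,0.404,-0.045,0,0,-13.1],
    [0,0.368,0.404,-0.045,0,0,-13.1],
    [0,0.368,0.404,-0.045,0,0,-13.1],
    [0,0.368,0.404,-0.045,0,0,-13.1],
    [0,0.368,0.404,-0.045,0,0,-13.1],
    [0,0.368,0.404,-0.045,0,0,-13.1],
    [0,0.368,0.404,-0.045,0,0,-13.1],
    [0,0.368,0.404,-0.045,0,0,-13.1]
  ]
}}

```text
clock: 1.3
ee_pos: [0.5012, -0.3361, 0.1546]
tcp_rot: [[-1.0, 0.0, 0.0], [-0.0, -0.0, -1.0], [-0.0, -1.0, 0.0]]
force: [-0.1, -1.0, 0.8]
width: 0.996
```

```bash
cat > look.py <<'E'
from h import *
from workcell import robot,capture
import sys
# usage: name x0 y0 w h f out
s=robot.state(); print({k:np.round(s[k],4).tolist() for k in("clock","ee_pos","tcp_rot","force","torque","width")})
a=sys.argv[1:]
while len(a)>=7:
    c=capture(a[0]); x0,y0,w,h=map(int,a[1:5]); cv2.imwrite("pics/"+a[6]+".png",crop(c["pixels"],x0,y0,w,h,float(a[5]))); a=a[7:]
E
python3 look.py side 240 250 130 140 5 s1
```

```text
{'clock': 1.3, 'ee_pos': [0.5012, -0.3361, 0.1546], 'tcp_rot': [[-1.0, 0.0003, 0.0], [-0.0, -0.0002, -1.0], [-0.0003, -1.0, 0.0002]], 'force': [-0.1416, -0.9884, 0.8346], 'torque': [-0.0618, -0.0016, -0.0292], 'width': 0.9956}
```

{"fn": "play_rows", "kwargs": {
  "increments": [
    [0,0.031,0.034,-0.005,0,0,0],
    [0,0.031,0.034,-0.005,0,0,0],
    [0,0.031,0.034,-0.005,0,0,0],
    [0,0.031,0.034,-0.005,0,0,0]
  ]
}}

```text
clock: 1.75
ee_pos: [0.5302, -0.3048, 0.1496]
tcp_rot: [[-1.0, -0.001, -0.001], [0.001, -0.0, -1.0], [0.001, -1.0, 0.0]]
force: [-0.1, -0.7, -0.5]
width: 0.997
```

```bash
python3 look.py side 240 230 130 160 4 s2 top 400 220 100 100 6 t2
```

```text
{'clock': 1.75, 'ee_pos': [0.5302, -0.3048, 0.1496], 'tcp_rot': [[-1.0, -0.0005, -0.001], [0.001, -0.0005, -1.0], [0.0005, -1.0, 0.0005]], 'force': [-0.1055, -0.6929, -0.458], 'torque': [-0.0001, -0.0041, 0.0381], 'width': 0.9973}
```

View pics/s2.png

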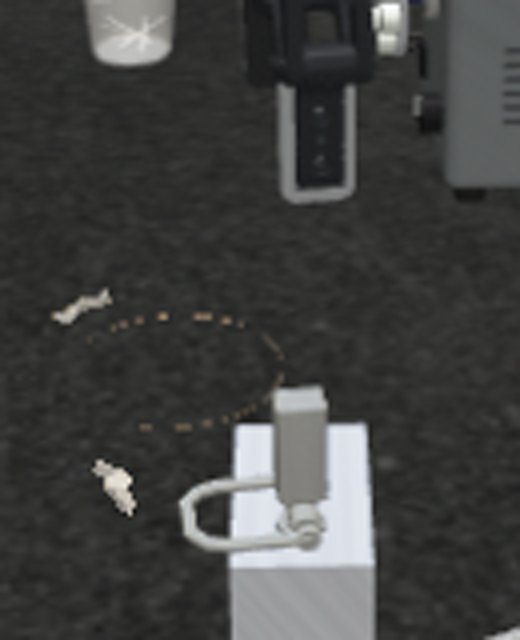

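View pics/t2.png

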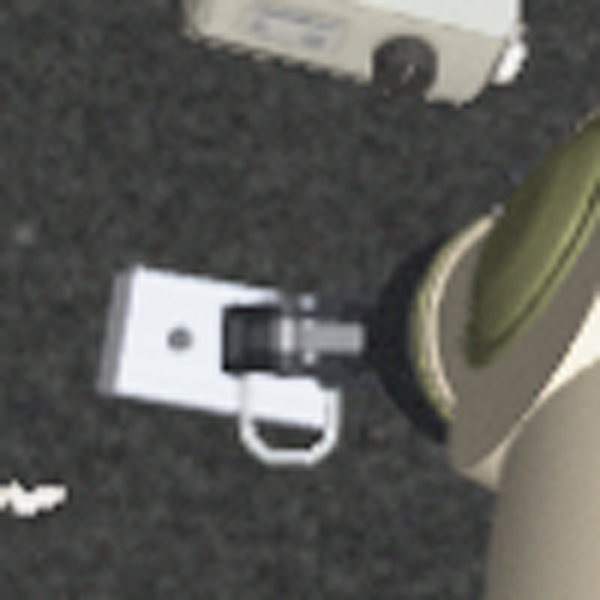

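The fingers straddle the pin, with the ring clear on the -x side. Next I descend and grip.

{"fn": "play_rows", "kwargs": {
  "increments": [
    [0,0,0,-0.045,0,0,0],
    [0,0,0,-0.075,0,0,0],
    [0,0,0,-0.087,0,0,0],
    [0,0,0,-0.087,0,0,0],
    [255,0,0,-0.087,0,0,0],
    [255,0,0,-0.087,0,0,0],
    [255,0,0,-0.087,0,0,0],
    [255,0,0,-0.087,0,0,0],
    [255,0,0,-0.087,0,0,0],
    [255,0,0,-0.087,0,0,0]
  ]
}}

```text
clock: 2.85
ee_pos: [0.5321, -0.3034, 0.0637]
tcp_rot: [[-1.0, 0.002, 0.001], [-0.001, -0.0, -1.0], [-0.002, -1.0, 0.0]]
force: [-1.4, 1.3, 7.7]
width: 0.001
```

```bash
python3 look.py side 260 280 110 120 5 s3
```

```text
{'clock': 2.85, 'ee_pos': [0.5321, -0.3034, 0.0637], 'tcp_rot': [[-1.0, 0.002, 0.0007], [-0.0007, -0.0002, -1.0], [-0.002, -1.0, 0.0002]], 'force': [-1.367, 1.2676, 7.7193], 'torque': [0.4353, 0.1068, -0.0299], 'width': 0.0009}
```

View pics/s3.png

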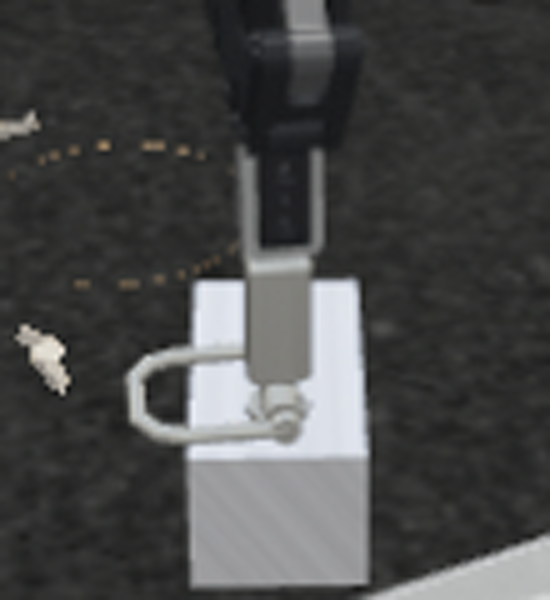

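```bash
python3 - <<'E'
from h import *
from workcell import robot,capture
c=capture("side"); t=capture("top")
p=robot.state()["ee_pos"]
print(proj(c,p),proj(t,p), proj(c,[.532,-.302,.099]),proj(t,[.532,-.302,.099]))
cv2.imwrite("pics/t4.png",crop(t["pixels"],400,220,100,100,6))
for z in(.05,.1,.15): print(z,back(c,[317,331],z))
E
```

```text
[[315.47019705 350.14281624]] [[449.82989144 279.1253244 ]] [[314.93448814 328.08534095]] [[452.69766925 278.74609418]]
0.05 [ 0.54503963 -0.23227769  0.05      ]
0.1 [ 0.53343156 -0.31151241  0.1       ]
0.15 [ 0.52182348 -0.39074712  0.15      ]
```

View pics/t4.png

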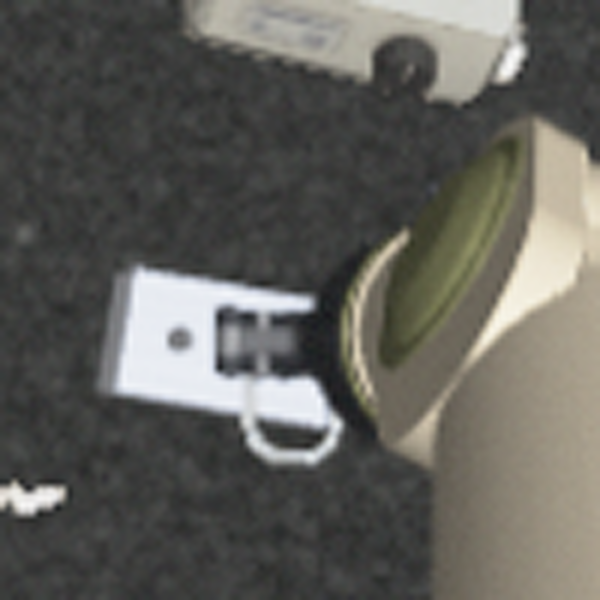

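```bash
python3 - <<'E'
from h import *
from workcell import robot,capture
c=capture("side")
print("open near tip pred",proj(c,[.530,-.305-.05,.163]),proj(c,[.530,-.305-.05,.199]))
print("shut near tip pred",proj(c,[.532,-.303-.008,.0637]),proj(c,[.532,-.303-.015,.1]))
s=robot.state(); print(s["joints"],s["tau"],s["width"],s["force"])
E
```

```text
open near tip pred [[319.03951499 305.86011289]] [[318.74308416 279.30488597]]
shut near tip pred [[316.23252406 353.16454425]] [[316.68265749 333.63040974]]
[ 0.39953273  0.63255286  0.04001281  1.97221252 -0.04719576  0.53568531
 -1.09793768] [ 8.04795809e-01 -6.49234700e+01  2.97794759e+00 -1.48920169e+01
  2.46317452e-01 -3.61464405e-01  2.54198632e-03] 0.0015190022281130428 [0.79791503 1.93976195 9.43512393]
```

```bash
python3 look.py side 220 200 190 200 4 s5
```

```text
{'clock': 3.05, 'ee_pos': [0.532, -0.3036, 0.0638], 'tcp_rot': [[-1.0, 0.002, 0.0005], [-0.0005, -0.0004, -1.0], [-0.002, -1.0, 0.0005]], 'force': [0.7979, 1.9398, 9.4351], 'torque': [0.4144, 0.0606, 0.0273], 'width': 0.0015}
```

View pics/s5.png

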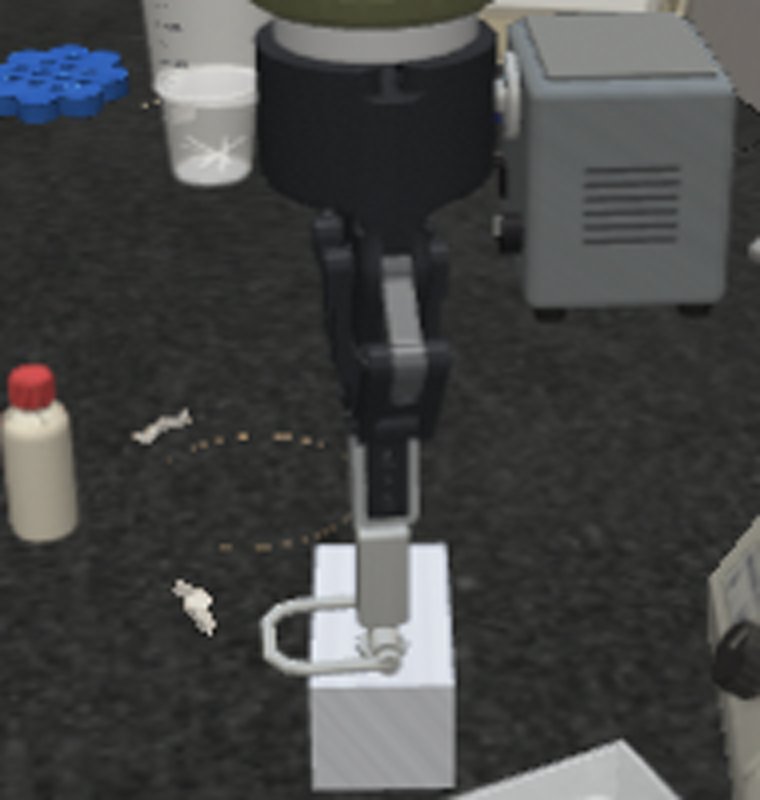

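The reported TCP lies about 35 mm beyond the real fingertips. The fingers shut right on top of the grip, at real z≈0.099 where the state reads 0.0637, and the earlier open picture shows the same offset. I'll open, then descend 35 mm further.

{"fn": "play_rows", "kwargs": {
  "increments": [
    [0,0,0.001,0.01,0,0,0],
    [0,0,0.001,0.01,0,0,0],
    [0,0,0.001,0.01,0,0,0],
    [0,0,0.001,0.01,0,0,0],
    [0,0,0.001,0.01,0,0,0],
    [0,0,0.001,0.01,0,0,0],
    [0,0,0.001,0.01,0,0,0]
  ]
}}

```text
clock: 3.8
ee_pos: [0.5309, -0.3027, 0.0724]
tcp_rot: [[-1.0, -0.0, 0.0], [-0.0, 0.0, -1.0], [0.0, -1.0, -0.0]]
force: [-0.8, 0.7, 0.5]
width: 1.002
```

```bash
python3 look.py side 240 230 130 160 4 s6
```

```text
{'clock': 3.8, 'ee_pos': [0.5309, -0.3027, 0.0724], 'tcp_rot': [[-1.0, -0.0003, 0.0001], [-0.0001, 0.0001, -1.0], [0.0003, -1.0, -0.0001]], 'force': [-0.7819, 0.6564, 0.4551], 'torque': [0.0252, 0.0085, 0.0546], 'width': 1.0016}
```

View pics/s6.png

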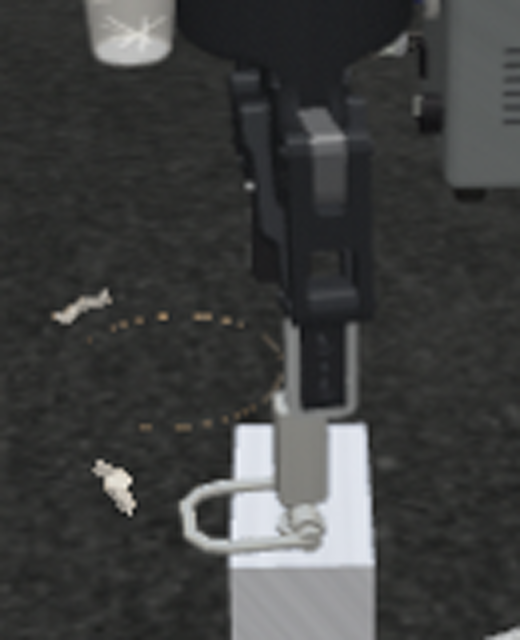

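```bash
python3 - <<'E'
from h import *
from workcell import capture
c=capture("side")
for z in(.07,.085,.1,.11,.12,.13,.14): print(z,back(c,[320,333.5],z))
E
```

```text
0.07 [ 0.54368889 -0.27151402  0.07      ]
0.085 [ 0.54007364 -0.29498014  0.085     ]
0.1 [ 0.53645838 -0.31844626  0.1       ]
0.11 [ 0.53404821 -0.33409033  0.11      ]
0.12 [ 0.53163804 -0.34973441  0.12      ]
0.13 [ 0.52922787 -0.36537849  0.13      ]
0.14 [ 0.52681769 -0.38102256  0.14      ]
```

{"fn": "play_rows", "kwargs": {
  "increments": [
    [0,0,0,-0.025,0,0,0],
    [0,0,0,-0.045,0,0,0],
    [0,0,0,-0.045,0,0,0],
    [0,0,0,-0.045,0,0,0]
  ]
}}

```text
clock: 4.3
ee_pos: [0.5309, -0.3027, 0.0275]
tcp_rot: [[-1.0, -0.001, 0.0], [-0.0, 0.0, -1.0], [0.001, -1.0, -0.0]]
force: [0.5, 0.3, 1.1]
width: 1.0
```

```bash
python3 look.py side 240 230 130 160 4 s7
```

```text
{'clock': 4.3, 'ee_pos': [0.5309, -0.3027, 0.0275], 'tcp_rot': [[-1.0, -0.0008, 0.0002], [-0.0002, 0.0003, -1.0], [0.0008, -1.0, -0.0003]], 'force': [0.4699, 0.2866, 1.1237], 'torque': [0.0256, 0.0308, -0.0117], 'width': 0.9995}
```

View pics/s7.png

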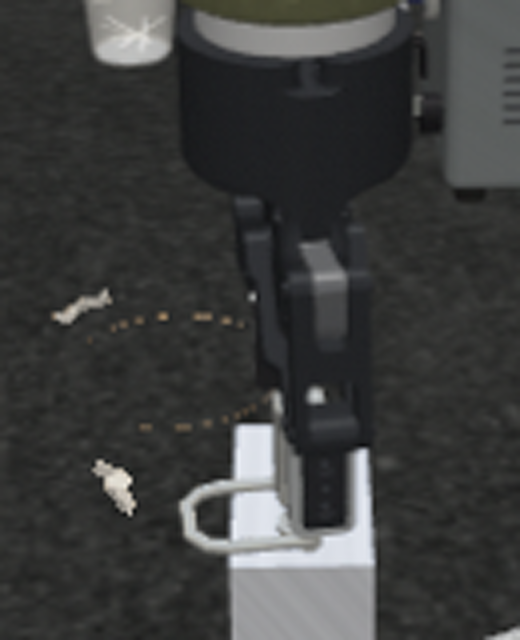

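{"fn": "play_rows", "kwargs": {
  "increments": [
    [255,0,0,0,0,0,0],
    [255,0,0,0,0,0,0],
    [255,0,0,0,0,0,0],
    [255,0,0,0,0,0,0],
    [255,0,0,0,0,0,0],
    [255,0,0,0,0,0,0]
  ]
}}

```text
clock: 4.95
ee_pos: [0.5311, -0.3027, 0.0278]
tcp_rot: [[-1.0, 0.0, 0.0], [-0.0, 0.0, -1.0], [-0.0, -1.0, -0.0]]
force: [-1.1, 0.0, 3.8]
width: 0.149
```

```bash
python3 look.py side 240 230 130 160 4 s8
```

```text
{'clock': 4.95, 'ee_pos': [0.5311, -0.3027, 0.0278], 'tcp_rot': [[-1.0, 0.0002, 0.0002], [-0.0002, 0.0, -1.0], [-0.0002, -1.0, -0.0]], 'force': [-1.0719, 0.0496, 3.8197], 'torque': [0.1943, 0.1883, 0.0036], 'width': 0.1493}
```

View pics/s8.png

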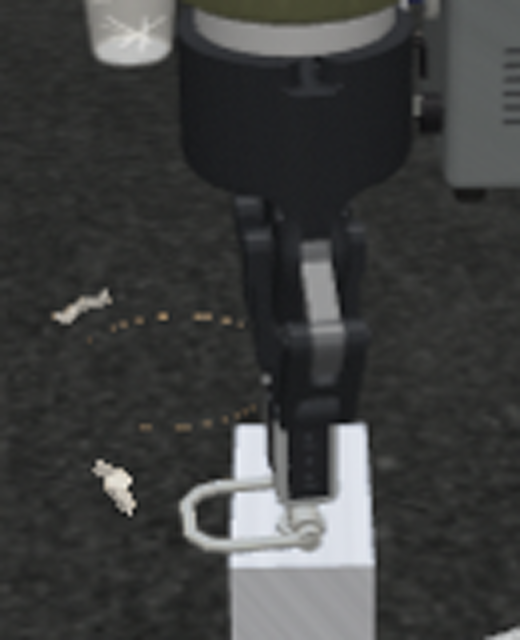

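Gripped (width 0.149, about 12.7 mm). Now I lift.

{"fn": "play_rows", "kwargs": {
  "increments": [
    [255,0,0,0.03,0,0,0],
    [255,0,0,0.07,0,0,0],
    [255,0,0,0.12,0,0,0],
    [255,0,0,0.17,0,0,0],
    [255,0,0,0.2,0,0,0],
    [255,0,0,0.2,0,0,0],
    [255,0,0,0.2,0,0,0]
  ]
}}

```text
clock: 5.7
ee_pos: [0.5309, -0.3026, 0.2277]
tcp_rot: [[-1.0, 0.001, 0.0], [-0.0, -0.0, -1.0], [-0.001, -1.0, 0.0]]
force: [-0.6, 0.0, -2.3]
width: 0.159
```

```bash
python3 look.py side 220 150 170 200 4 s9
```

```text
{'clock': 5.7, 'ee_pos': [0.5309, -0.3026, 0.2277], 'tcp_rot': [[-1.0, 0.0007, 0.0002], [-0.0002, -0.0003, -1.0], [-0.0007, -1.0, 0.0003]], 'force': [-0.5647, 0.0059, -2.3294], 'torque': [-0.0063, 0.0519, 0.0746], 'width': 0.1588}
```

View pics/s9.png

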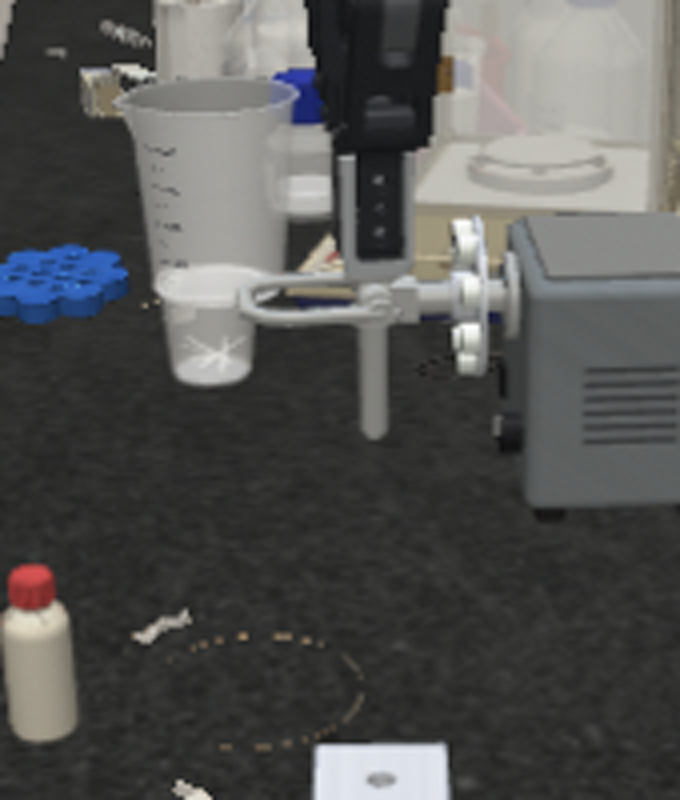

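The pin is held straight, with the ring open and level to -x. Next I carry it above the hole.

{"fn": "play_rows", "kwargs": {
  "increments": [
    [255,0.065,0.408,0,0,0,-6.3],
    [255,0.065,0.408,0,0,0,-6.3],
    [255,0.065,0.408,0,0,0,-6.3],
    [255,0.065,0.408,0,0,0,-6.3],
    [255,0.065,0.408,0,0,0,-6.3],
    [255,0.065,0.408,0,0,0,-6.3],
    [255,0.065,0.408,0,0,0,-6.3],
    [255,0.065,0.408,0,0,0,-6.3],
    [255,0.065,0.408,0,0,0,-6.3],
    [255,0.065,0.408,0,0,0,-6.3]
  ]
}}

```text
clock: 6.75
ee_pos: [0.595, 0.1086, 0.2252]
tcp_rot: [[-0.995, -0.004, -0.104], [0.104, 0.0, -0.995], [0.004, -1.0, 0.0]]
force: [-0.4, -0.6, -0.8]
width: 0.157
```

{"fn": "play_rows", "kwargs": {
  "increments": [
    [255,0,0,-0.03,0,0,0],
    [255,0,0,-0.055,0,0,0],
    [255,0,0,-0.055,0,0,0],
    [255,0,0,-0.055,0,0,0]
  ]
}}

```text
clock: 7.15
ee_pos: [0.5955, 0.1036, 0.172]
tcp_rot: [[-0.994, -0.002, -0.111], [0.111, -0.001, -0.994], [0.002, -1.0, 0.001]]
force: [-0.3, 0.6, -0.3]
width: 0.155
```

```bash
python3 look.py side 285 150 100 100 7 s10 top 230 180 100 90 7 t10
```

```text
{'clock': 7.15, 'ee_pos': [0.5955, 0.1036, 0.172], 'tcp_rot': [[-0.9938, -0.0022, -0.1113], [0.1113, -0.0011, -0.9938], [0.002, -1.0, 0.0014]], 'force': [-0.2928, 0.5527, -0.302], 'torque': [0.0322, 0.0203, -0.0693], 'width': 0.155}
```

View pics/s10.png

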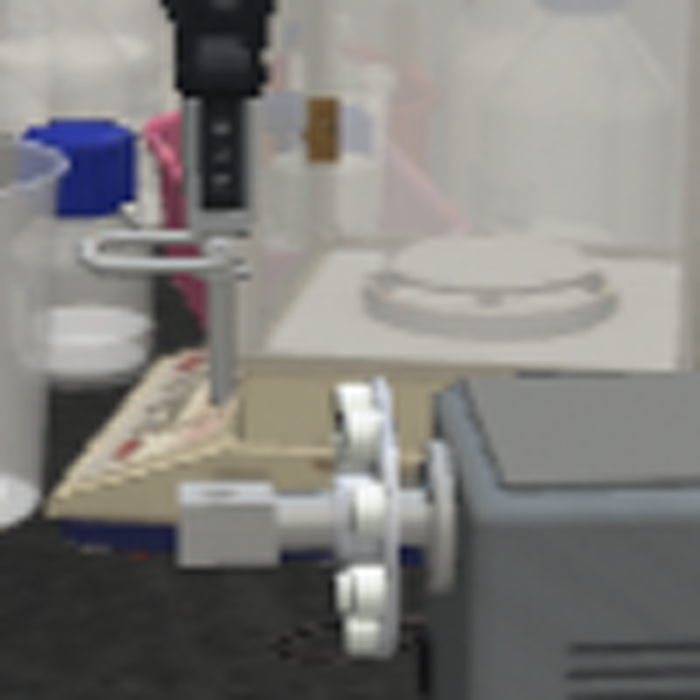

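View pics/t10.png

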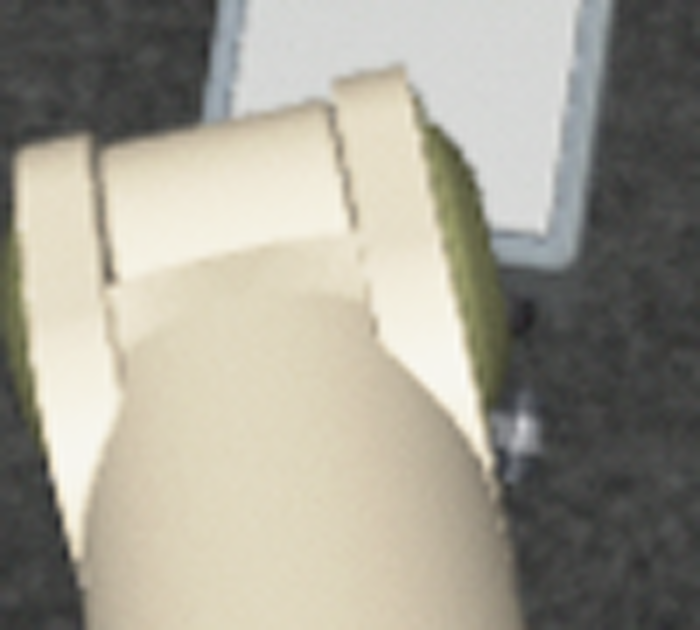

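{"fn": "play_rows", "kwargs": {
  "increments": [
    [255,0,0,0,0,0,0],
    [255,0,0,0,0,0,0],
    [255,0,0,0,0,0,0]
  ]
}}

```text
clock: 7.55
ee_pos: [0.5963, 0.1053, 0.1732]
tcp_rot: [[-0.994, 0.001, -0.11], [0.11, 0.0, -0.994], [-0.001, -1.0, -0.0]]
force: [0.5, -0.3, -1.9]
width: 0.157
```

```bash
python3 look.py side 300 180 40 55 12 s11; python3 - <<'E'
from h import *
from workcell import robot,capture
c=capture("side"); p=robot.state()["ee_pos"]
f=lambda P:((proj(c,P)[0]-[300,180]+.5)*12-.5).round(1)
print(p)
for dz in(.0,-.04): print("pin pred",dz,f([p[0],p[1],p[2]+.017+dz]))
print("hole pred",f([.596,.1055,.12]),"per mm x,y,z",f([.597,.1055,.12]),f([.596,.1065,.12]),f([.596,.1055,.121]))
E
```

```text
{'clock': 7.55, 'ee_pos': [0.5963, 0.1053, 0.1732], 'tcp_rot': [[-0.994, 0.001, -0.1096], [0.1096, 0.0003, -0.994], [-0.001, -1.0, -0.0004]], 'force': [0.4562, -0.2948, -1.8699], 'torque': [0.0804, -0.0459, 0.0137], 'width': 0.1566}
[0.59607078 0.10534797 0.17289773]
pin pred 0.0 [195.5 101.2]
pin pred -0.04 [198.2 317.7]
hole pred [199.6 475.5] per mm x,y,z [205.1 475.1] [198.8 473.8] [199.6 470.2]
```

View pics/s11.png

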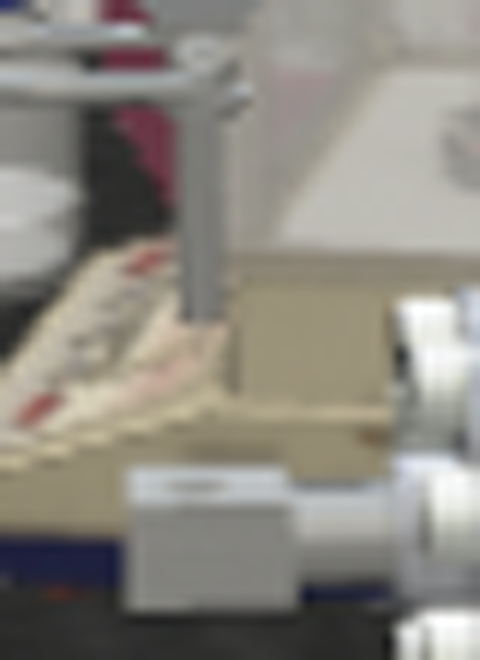

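```bash
python3 look.py side 285 320 70 40 10 s12 top 405 250 70 60 10 t12; python3 - <<'E'
from h import *
from workcell import robot,capture
for n,x0,y0 in(("side",285,320),("top",405,250)):
    c=capture(n); f=lambda P:((proj(c,P)[0]-[x0,y0]+.5)*10-.5).round(1)
    print(n,f([.531,-.3027,.045]),"mm x,y",f([.532,-.3027,.045]),f([.531,-.3017,.045]))
E
```

```text
{'clock': 7.65, 'ee_pos': [0.5961, 0.1053, 0.1729], 'tcp_rot': [[-0.994, 0.0004, -0.1095], [0.1095, 0.0002, -0.994], [-0.0004, -1.0, -0.0002]], 'force': [-0.5799, 0.0378, -1.7399], 'torque': [-0.0113, -0.0237, 0.0338], 'width': 0.1572}
side [302.7 413.2] mm x,y [309.7 412.5] [301.7 409.1]
top [431.1 301.9] mm x,y [431.1 297.8] [427.  301.8]
```

View pics/s12.png

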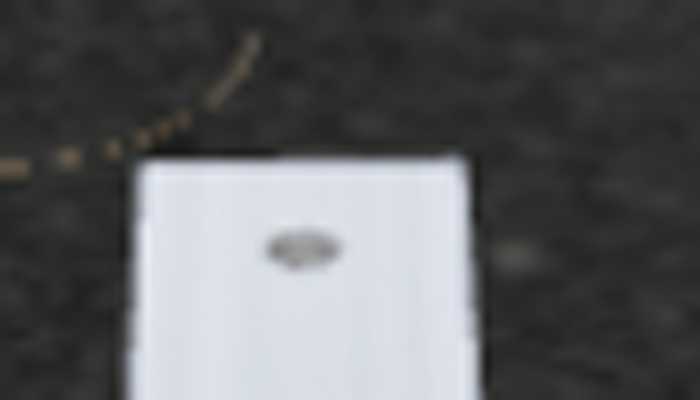

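View pics/t12.png

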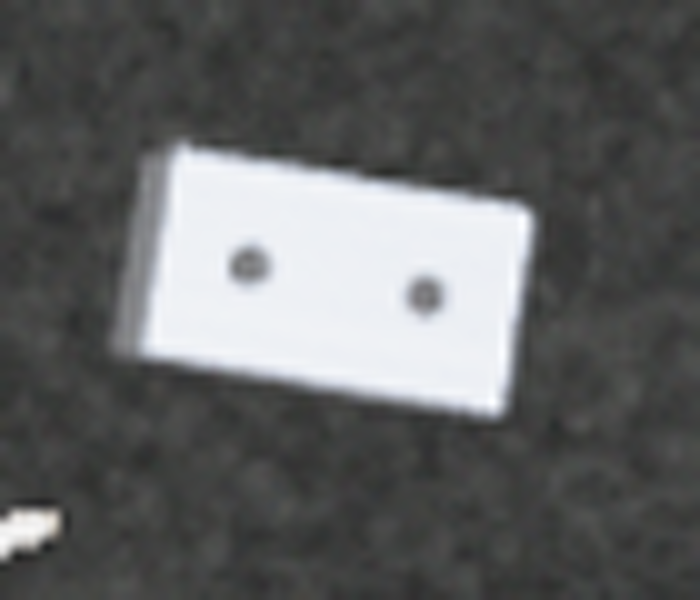

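Calibrating with the vacated block hole, where the top camera sees it about 1.5 mm off the TCP in x and in y, I correct by about (-0.9,-1.6) mm and descend gently.

{"fn": "play_rows", "kwargs": {
  "increments": [
    [255,-0.0009,-0.0016,-0.015,0,0,0],
    [255,-0.0009,-0.0016,-0.025,0,0,0],
    [255,-0.0009,-0.0016,-0.027,0,0,0],
    [255,-0.0009,-0.0016,-0.027,0,0,0],
    [255,-0.0009,-0.0016,-0.027,0,0,0]
  ]
}}

```text
clock: 8.35
ee_pos: [0.5953, 0.1038, 0.1458]
tcp_rot: [[-0.994, 0.0, -0.109], [0.109, 0.0, -0.994], [-0.0, -1.0, -0.0]]
force: [0.2, -0.5, -0.6]
width: 0.159
```

```bash
python3 look.py side 300 180 40 55 12 s13
```

```text
{'clock': 8.35, 'ee_pos': [0.5953, 0.1038, 0.1458], 'tcp_rot': [[-0.994, 0.0002, -0.1095], [0.1095, 0.0001, -0.994], [-0.0002, -1.0, -0.0001]], 'force': [0.2065, -0.4947, -0.5525], 'torque': [-0.0129, -0.0315, 0.0355], 'width': 0.1594}
```

View pics/s13.png

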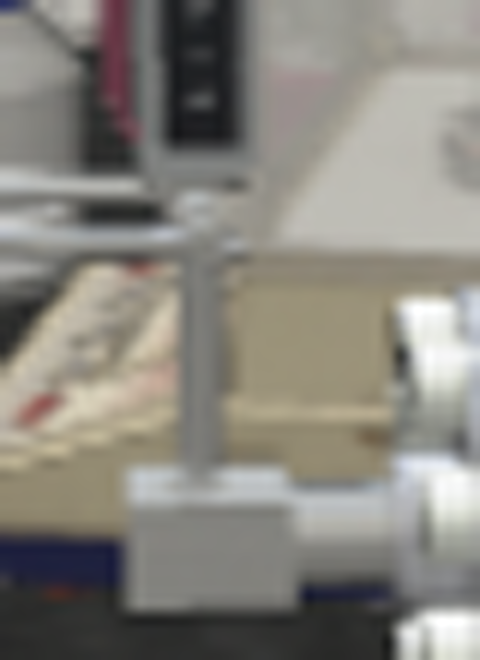

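{"fn": "play_rows", "kwargs": {
  "increments": [
    [255,-0.0002,0,-0.002,0,0,0],
    [255,-0.0002,0,-0.004,0,0,0],
    [255,-0.0002,0,-0.005,0,0,0],
    [255,-0.0002,0,-0.005,0,0,0]
  ]
}}

```text
clock: 8.8
ee_pos: [0.5949, 0.1038, 0.1404]
tcp_rot: [[-0.994, -0.0, -0.109], [0.109, 0.0, -0.994], [0.0, -1.0, -0.0]]
force: [0.4, -0.0, -0.5]
width: 0.155
```

{"fn": "play_rows", "kwargs": {
  "increments": [
    [255,0,0,-0.002,0,0,0],
    [255,0,0,-0.004,0,0,0],
    [255,0,0,-0.006,0,0,0],
    [255,0,0,-0.006,0,0,0]
  ]
}}

```text
clock: 9.2
ee_pos: [0.5949, 0.1041, 0.1342]
tcp_rot: [[-0.994, -0.0, -0.109], [0.109, 0.0, -0.994], [0.0, -1.0, -0.0]]
force: [0.6, 2.7, -1.6]
width: 0.159
```

{"fn": "play_rows", "kwargs": {
  "increments": [
    [255,0,0.0006,-0.003,0,0,0],
    [255,0,0.0006,-0.006,0,0,0],
    [255,0,0.0006,-0.009,0,0,0],
    [255,0,0.0006,-0.01,0,0,0],
    [255,0,0.0006,-0.01,0,0,0]
  ]
}}

```text
clock: 9.7
ee_pos: [0.5948, 0.1042, 0.1243]
tcp_rot: [[-0.994, -0.0, -0.11], [0.11, -0.0, -0.994], [0.0, -1.0, 0.0]]
force: [0.3, 0.8, -2.6]
width: 0.151
```

```bash
python3 look.py side 290 180 60 55 12 s14
```

```text
{'clock': 9.7, 'ee_pos': [0.5948, 0.1042, 0.1243], 'tcp_rot': [[-0.994, -0.0004, -0.1095], [0.1095, -0.0001, -0.994], [0.0004, -1.0, 0.0001]], 'force': [0.2628, 0.8057, -2.6472], 'torque': [0.2546, -0.1305, 0.0282], 'width': 0.1508}
```

View pics/s14.png

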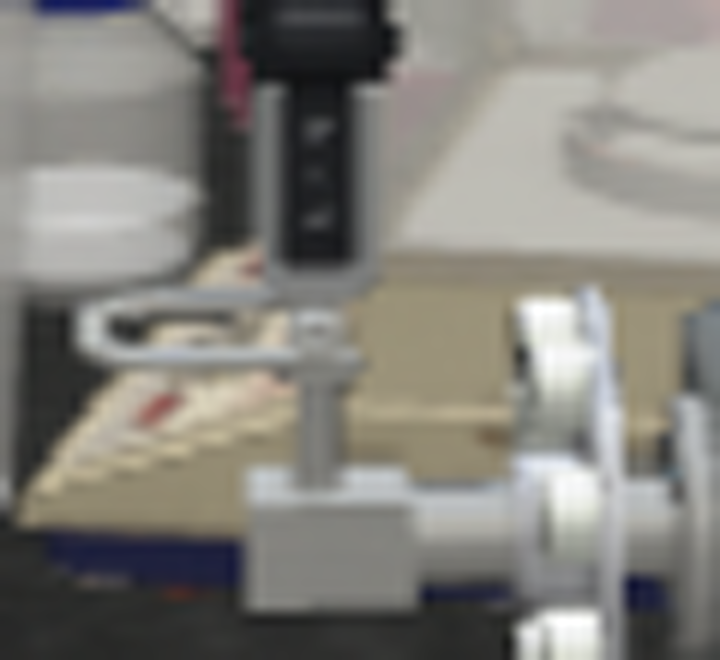

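The pin is entering the hole cleanly. I continue down.

{"fn": "play_rows", "kwargs": {
  "increments": [
    [255,0,0,-0.004,0,0,0],
    [255,0,0,-0.008,0,0,0],
    [255,0,0,-0.012,0,0,0],
    [255,0,0,-0.016,0,0,0],
    [255,0,0,-0.018,0,0,0],
    [255,0,0,-0.018,0,0,0]
  ]
}}

```text
clock: 10.35
ee_pos: [0.5948, 0.1042, 0.1061]
tcp_rot: [[-0.994, -0.001, -0.11], [0.11, -0.0, -0.994], [0.001, -1.0, 0.0]]
force: [0.8, 1.0, -1.6]
width: 0.155
```

{"fn": "play_rows", "kwargs": {
  "increments": [
    [255,0,0,-0.001,0,0,0],
    [255,0,0,-0.002,0,0,0],
    [255,0,0,-0.0025,0,0,0],
    [255,0,0,-0.0025,0,0,0]
  ]
}}

```text
clock: 10.75
ee_pos: [0.5949, 0.1042, 0.104]
tcp_rot: [[-0.994, -0.0, -0.11], [0.11, -0.0, -0.994], [0.0, -1.0, 0.0]]
force: [0.7, 0.9, -1.3]
width: 0.151
```

```bash
python3 look.py side 290 180 60 55 12 s15
```

```text
{'clock': 10.75, 'ee_pos': [0.5949, 0.1042, 0.104], 'tcp_rot': [[-0.994, -0.0, -0.1096], [0.1096, -0.0, -0.994], [0.0, -1.0, 0.0]], 'force': [0.71, 0.9157, -1.2508], 'torque': [0.0809, -0.0588, -0.0258], 'width': 0.1514}
```

View pics/s15.png

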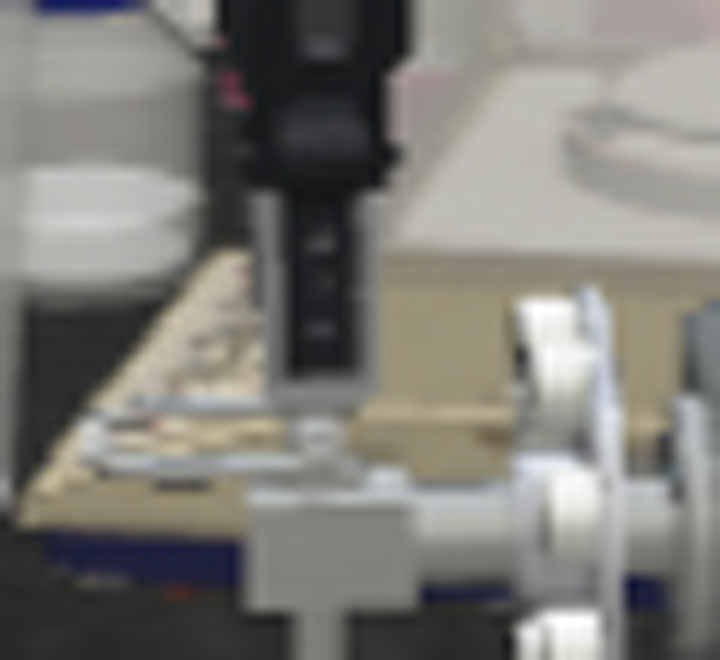

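Almost home. I press in 0.5 mm steps until contact.

{"fn": "play_rows", "kwargs": {
  "increments": [
    [255,0,0,-0.0005,0,0,0],
    [255,0,0,-0.001,0,0,0],
    [255,0,0,-0.0015,0,0,0],
    [255,0,0,-0.0015,0,0,0]
  ]
}}

```text
clock: 11.2
ee_pos: [0.5949, 0.1043, 0.1028]
tcp_rot: [[-0.994, 0.0, -0.11], [0.11, 0.0, -0.994], [-0.0, -1.0, -0.0]]
force: [-1.2, -0.3, 3.5]
width: 0.154
```

{"fn": "play_rows", "kwargs": {
  "increments": [
    [255,0,0,-0.0005,0,0,0],
    [255,0,0,-0.0005,0,0,0],
    [255,0,0,-0.001,0,0,0],
    [255,0,0,-0.001,0,0,0]
  ]
}}

```text
clock: 11.6
ee_pos: [0.5951, 0.1042, 0.1027]
tcp_rot: [[-0.994, 0.001, -0.11], [0.11, 0.0, -0.994], [-0.001, -1.0, -0.0]]
force: [-3.7, -1.1, 12.9]
width: 0.153
```

```bash
python3 look.py side 290 180 60 55 12 s16
```

```text
{'clock': 11.6, 'ee_pos': [0.5951, 0.1042, 0.1027], 'tcp_rot': [[-0.994, 0.0008, -0.1097], [0.1097, 0.0002, -0.994], [-0.0008, -1.0, -0.0003]], 'force': [-3.6928, -1.1276, 12.8654], 'torque': [-0.1209, 0.8154, -0.0245], 'width': 0.1531}
```

View pics/s16.png

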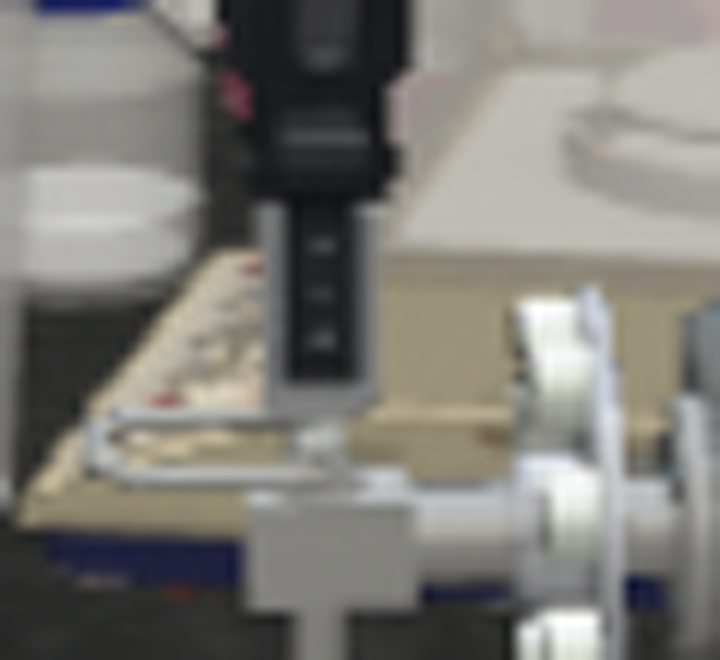

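The collar is home: firm contact at 13 N, and the z reading matches. I release and rise.

{"fn": "play_rows", "kwargs": {
  "increments": [
    [255,0,0,0.001,0,0,0],
    [0,0,0,0.0013,0,0,0],
    [0,0,0,0.0013,0,0,0],
    [0,0,0,0.0013,0,0,0],
    [0,0,0,0.0013,0,0,0],
    [0,0,0,0.0013,0,0,0],
    [0,0,0,0.0013,0,0,0]
  ]
}}

```text
clock: 12.35
ee_pos: [0.5949, 0.1043, 0.1028]
tcp_rot: [[-0.994, -0.0, -0.11], [0.11, -0.0, -0.994], [0.0, -1.0, 0.0]]
force: [0.1, -0.2, -0.1]
width: 0.999
```

{"fn": "play_rows", "kwargs": {
  "increments": [
    [0,0,0,0.03,0,0,0],
    [0,0,0,0.07,0,0,0],
    [0,0,0,0.12,0,0,0],
    [0,0,0,0.12,0,0,0],
    [255,-0.03,0.002,0.12,0,0,0],
    [255,-0.06,0.004,0.12,0,0,0],
    [255,-0.06,0.004,0.12,0,0,0],
    [255,-0.06,0.004,0.12,0,0,0]
  ]
}}

```text
clock: 13.15
ee_pos: [0.535, 0.1084, 0.2231]
tcp_rot: [[-0.994, 0.001, -0.109], [0.109, 0.0, -0.994], [-0.001, -1.0, -0.0]]
force: [1.1, -0.4, 0.5]
width: 0.326
```

```bash
python3 look.py side 275 150 100 85 7 s17; python3 -c "
from workcell import robot;print(robot.state()['joints'].round(3))"
```

```text
{'clock': 13.15, 'ee_pos': [0.535, 0.1084, 0.2231], 'tcp_rot': [[-0.994, 0.0007, -0.1091], [0.1091, 0.0002, -0.994], [-0.0007, -1.0, -0.0003]], 'force': [1.0635, -0.3593, 0.4731], 'torque': [-0.0017, -0.0715, 0.0132], 'width': 0.3264}
[-0.327  0.352  0.031  1.982 -0.015  0.807 -1.968]
```

View pics/s17.png

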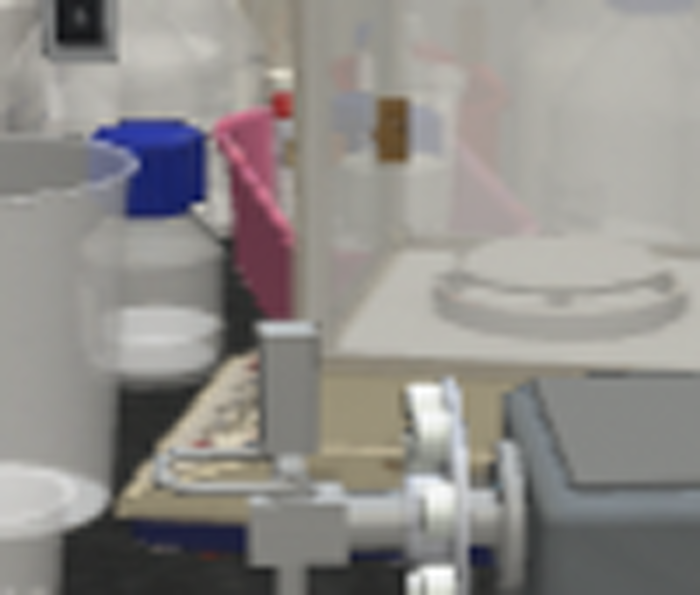

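The pin is seated and upright with the ring open. Next I tilt the shut fingers 20° so the gripper body stays clear of the grip.

{"fn": "play_rows", "kwargs": {
  "increments": [
    [255,0,0,0,-0.9,-8,0],
    [255,0.01,0,0,-1.7,-16,0],
    [255,0.025,-0.001,-0.02,-2.2,-19.9,0],
    [255,0.035,-0.001,-0.048,-2.2,-19.9,0],
    [255,0.035,-0.001,-0.048,-2.2,-19.9,0],
    [255,0.035,-0.001,-0.048,-2.2,-19.9,0]
  ]
}}

```text
clock: 13.8
ee_pos: [0.5704, 0.1071, 0.1746]
tcp_rot: [[-0.934, 0.339, -0.11], [0.103, -0.039, -0.994], [-0.341, -0.94, 0.001]]
force: [-0.1, -0.7, 0.0]
width: -0.007
```

```bash
python3 look.py side 275 130 100 105 6 s18; python3 -c "
from workcell import robot;print(robot.state()['joints'].round(3))"
```

```text
{'clock': 13.8, 'ee_pos': [0.5704, 0.1071, 0.1746], 'tcp_rot': [[-0.9343, 0.3391, -0.1101], [0.103, -0.0389, -0.9939], [-0.3413, -0.9399, 0.0014]], 'force': [-0.1491, -0.6699, 0.0073], 'torque': [0.083, 0.3276, 0.0437], 'width': -0.0069}
[-0.555  0.361  0.223  2.236  0.316  0.251 -2.334]
```

View pics/s18.png

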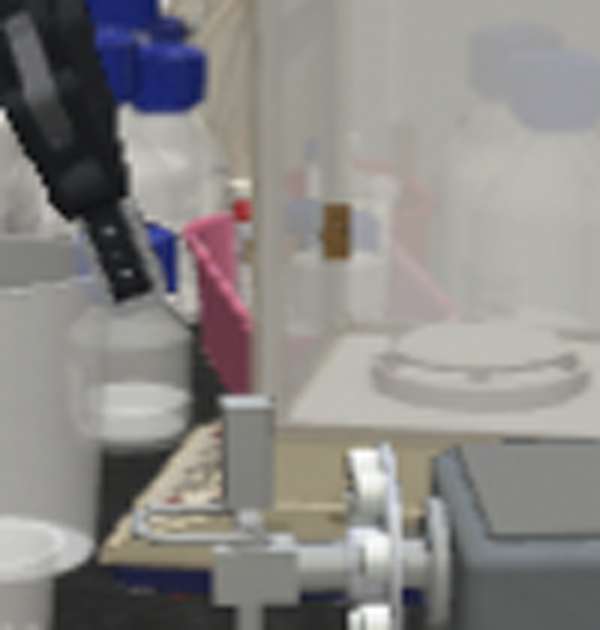

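The fingertip is over the cross bar (tip column about 137, bar about 140 in the zoom). I descend, with 4 mm inboard.

{"fn": "play_rows", "kwargs": {
  "increments": [
    [255,0.004,0,-0.025,0,0,0],
    [255,0.004,0,-0.05,0,0,0],
    [255,0.004,0,-0.064,0,0,0],
    [255,0.004,0,-0.064,0,0,0],
    [255,0.004,0,-0.064,0,0,0]
  ]
}}

```text
clock: 14.35
ee_pos: [0.576, 0.1074, 0.1148]
tcp_rot: [[-0.935, 0.337, -0.113], [0.106, -0.038, -0.994], [-0.339, -0.941, 0.0]]
force: [0.5, -0.4, 0.6]
width: 0.004
```

```bash
python3 look.py side 285 170 70 65 10 s19; python3 -c "
from workcell import robot;print(robot.state()['joints'].round(3))"
```

```text
{'clock': 14.35, 'ee_pos': [0.576, 0.1074, 0.1148], 'tcp_rot': [[-0.9348, 0.3366, -0.113], [0.1062, -0.0384, -0.9936], [-0.3388, -0.9409, 0.0002]], 'force': [0.5458, -0.4469, 0.5783], 'torque': [0.0961, 0.3577, 0.0054], 'width': 0.004}
[-0.534  0.475  0.211  2.277  0.59   0.107 -2.624]
```

View pics/s19.png

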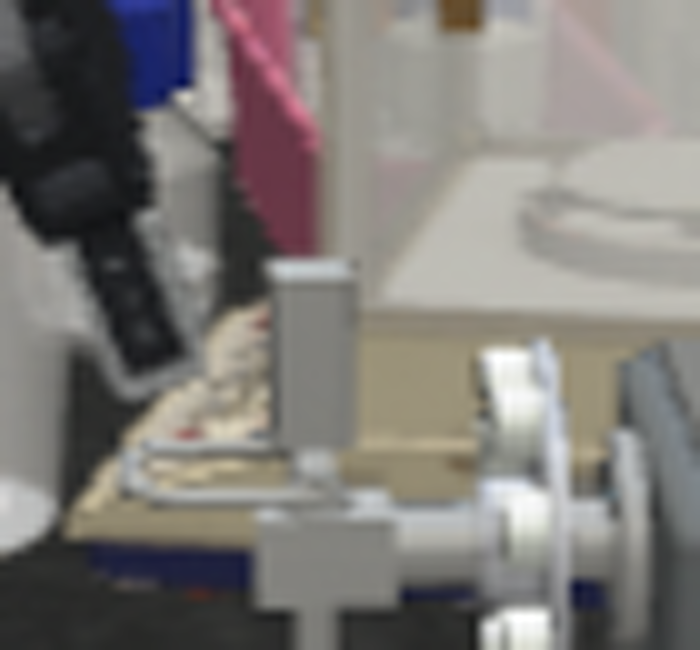

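Joints 6 and 7 are close to their range ends at this tilt. I back off to a 10° tilt, which still keeps the body clear.

{"fn": "play_rows", "kwargs": {
  "increments": [
    [255,0,0,0.012,0.6,5,0],
    [255,-0.003,0,0.015,1.1,9.9,0],
    [255,-0.007,0,0.01,1.1,9.9,0],
    [255,-0.007,0,0.01,1.1,9.9,0],
    [255,-0.007,0,0.01,1.1,9.9,0]
  ]
}}

```text
clock: 14.9
ee_pos: [0.5682, 0.1072, 0.1244]
tcp_rot: [[-0.979, 0.17, -0.112], [0.11, -0.02, -0.994], [-0.171, -0.985, 0.001]]
force: [0.3, 0.1, 0.3]
width: 0.001
```

```bash
python3 look.py side 285 170 70 65 10 s20; python3 -c "
from workcell import robot;print(robot.state()['joints'].round(3))"
```

```text
{'clock': 14.9, 'ee_pos': [0.5682, 0.1072, 0.1244], 'tcp_rot': [[-0.9791, 0.1699, -0.1121], [0.1103, -0.0201, -0.9937], [-0.1711, -0.9853, 0.0009]], 'force': [0.342, 0.0825, 0.2757], 'torque': [-0.0245, 0.2344, -0.0183], 'width': 0.0014}
[-0.18   0.473 -0.21   2.131  0.431  0.428 -2.425]
```

View pics/s20.png

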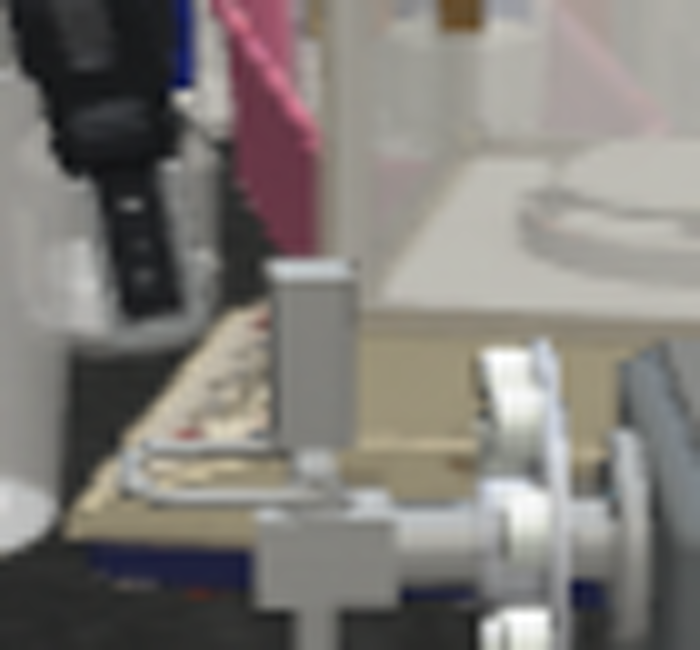

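{"fn": "play_rows", "kwargs": {
  "increments": [
    [255,0,0,-0.012,0,0,0],
    [255,0,0,-0.024,0,0,0],
    [255,0,0,-0.027,0,0,0],
    [255,0,0,-0.03,0,0,0],
    [255,0,0,-0.03,0,0,0]
  ]
}}

```text
clock: 15.45
ee_pos: [0.5673, 0.108, 0.093]
tcp_rot: [[-0.98, 0.167, -0.109], [0.107, -0.021, -0.994], [-0.168, -0.986, 0.002]]
force: [-1.0, 1.1, 1.5]
width: -0.0
```

```bash
python3 look.py side 285 170 70 65 10 s21; python3 -c "
from workcell import robot;print(robot.state()['joints'].round(3))"
```

```text
{'clock': 15.45, 'ee_pos': [0.5673, 0.108, 0.093], 'tcp_rot': [[-0.9799, 0.1671, -0.1089], [0.1069, -0.0206, -0.9941], [-0.1683, -0.9857, 0.0024]], 'force': [-1.0487, 1.0642, 1.5391], 'torque': [0.1207, 0.5552, 0.0093], 'width': -0.0002}
[-0.215  0.52  -0.166  2.155  0.472  0.357 -2.467]
```

View pics/s21.png

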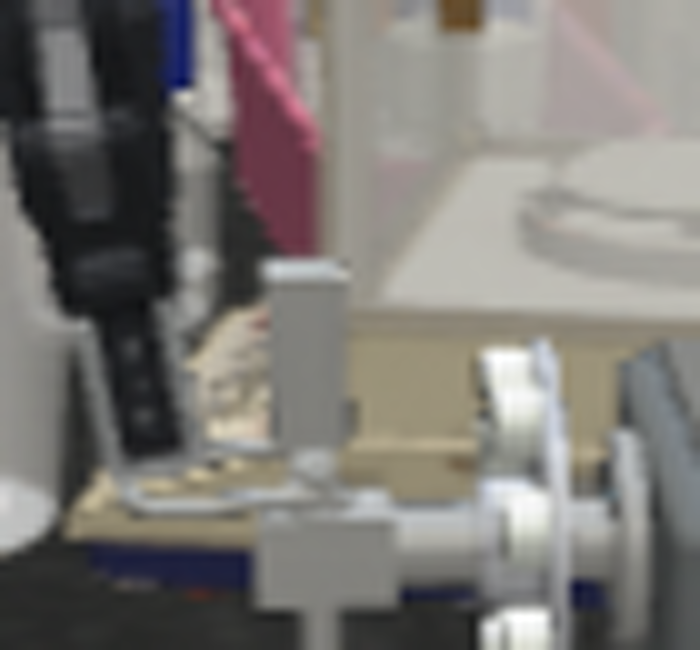

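The fingertip touches the bar and the ring has started to move. I keep pushing.

{"fn": "play_rows", "kwargs": {
  "increments": [
    [255,0,0,-0.003,0,0,0],
    [255,0,0,-0.006,0,0,0],
    [255,0,0,-0.009,0,0,0],
    [255,0,0,-0.012,0,0,0],
    [255,0,0,-0.012,0,0,0]
  ]
}}

```text
clock: 16.0
ee_pos: [0.5684, 0.1077, 0.0815]
tcp_rot: [[-0.98, 0.169, -0.11], [0.108, -0.02, -0.994], [-0.17, -0.985, 0.002]]
force: [1.4, 0.2, 1.6]
width: 0.0
```

```bash
python3 look.py side 285 170 70 65 10 s22; python3 -c "
from workcell import robot;print(robot.state()['joints'].round(3))"
```

```text
{'clock': 16.0, 'ee_pos': [0.5684, 0.1077, 0.0815], 'tcp_rot': [[-0.9795, 0.1688, -0.1098], [0.1079, -0.0202, -0.994], [-0.17, -0.9854, 0.0016]], 'force': [1.4403, 0.2477, 1.5838], 'torque': [-0.0223, -0.0451, 0.0436], 'width': 0.0002}
[-0.23   0.539 -0.144  2.164  0.488  0.326 -2.483]
```

View pics/s22.png

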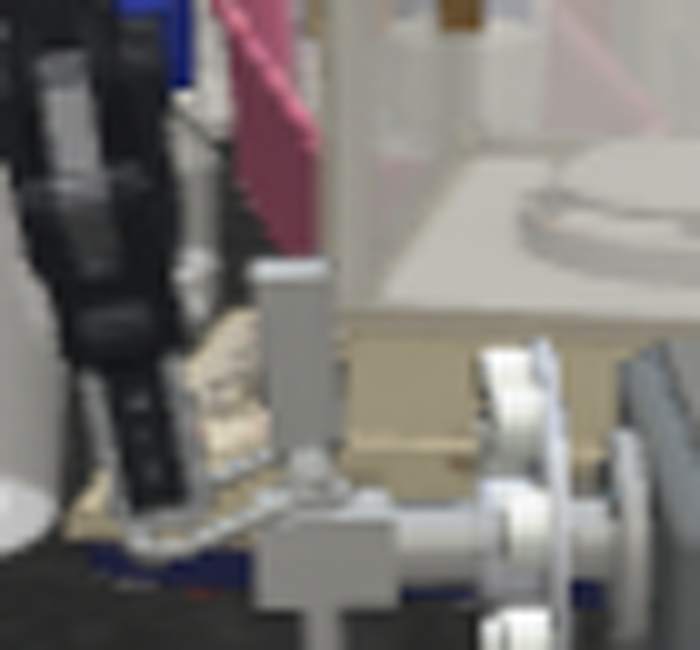

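{"fn": "play_rows", "kwargs": {
  "increments": [
    [255,0.001,0,-0.003,0,0,0],
    [255,0.001,0,-0.006,0,0,0],
    [255,0.002,0,-0.009,0,0,0],
    [255,0.002,0,-0.011,0,0,0],
    [255,0.002,0,-0.011,0,0,0]
  ]
}}

```text
clock: 16.55
ee_pos: [0.5696, 0.1077, 0.0702]
tcp_rot: [[-0.98, 0.167, -0.109], [0.108, -0.021, -0.994], [-0.169, -0.986, 0.002]]
force: [-1.3, 0.7, 0.5]
width: -0.002
```

```bash
python3 look.py side 285 170 70 65 10 s23; python3 -c "
from workcell import robot;print(robot.state()['joints'].round(3))"
```

```text
{'clock': 16.55, 'ee_pos': [0.5696, 0.1077, 0.0702], 'tcp_rot': [[-0.9798, 0.1674, -0.1095], [0.1076, -0.0206, -0.994], [-0.1686, -0.9857, 0.0022]], 'force': [-1.2664, 0.6541, 0.5302], 'torque': [0.0124, 0.1317, -0.0016], 'width': -0.0021}
[-0.243  0.558 -0.126  2.168  0.499  0.301 -2.494]
```

View pics/s23.png

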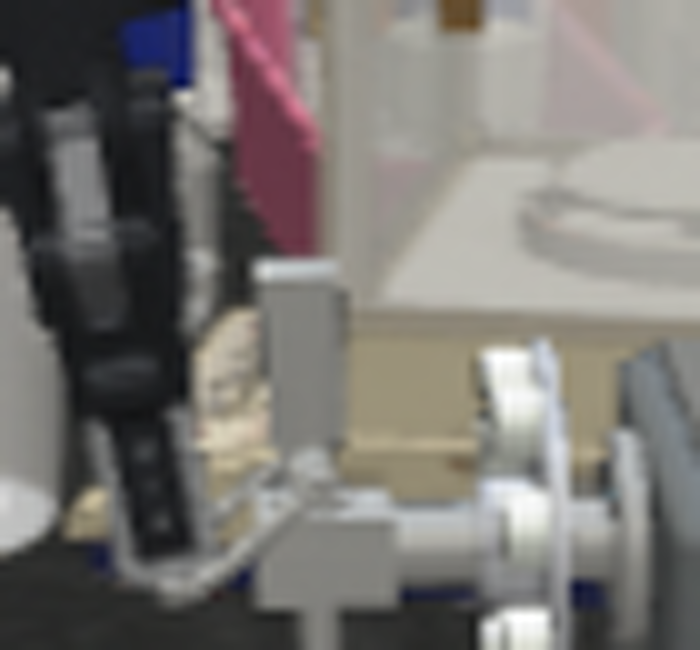

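The ring is at about 0.6 rad and there is ample clearance. I push a little further to snap it.

{"fn": "play_rows", "kwargs": {
  "increments": [
    [255,0.001,0,-0.003,0,0,0],
    [255,0.002,0,-0.006,0,0,0],
    [255,0.002,0,-0.009,0,0,0],
    [255,0.002,0,-0.009,0,0,0],
    [255,0.002,0,-0.009,0,0,0]
  ]
}}

```text
clock: 17.1
ee_pos: [0.5719, 0.1077, 0.0615]
tcp_rot: [[-0.98, 0.168, -0.11], [0.108, -0.02, -0.994], [-0.169, -0.986, 0.002]]
force: [0.8, -0.4, 0.5]
width: 0.001
```

```bash
python3 look.py side 285 170 70 75 8 s24; python3 -c "
from workcell import robot;print(robot.state()['joints'].round(3))"
```

```text
{'clock': 17.1, 'ee_pos': [0.5719, 0.1077, 0.0615], 'tcp_rot': [[-0.9797, 0.168, -0.1095], [0.1076, -0.0204, -0.994], [-0.1693, -0.9856, 0.0019]], 'force': [0.8151, -0.3763, 0.5007], 'torque': [0.0299, 0.1716, -0.009], 'width': 0.001}
[-0.252  0.574 -0.11   2.169  0.507  0.281 -2.501]
```

View pics/s24.png

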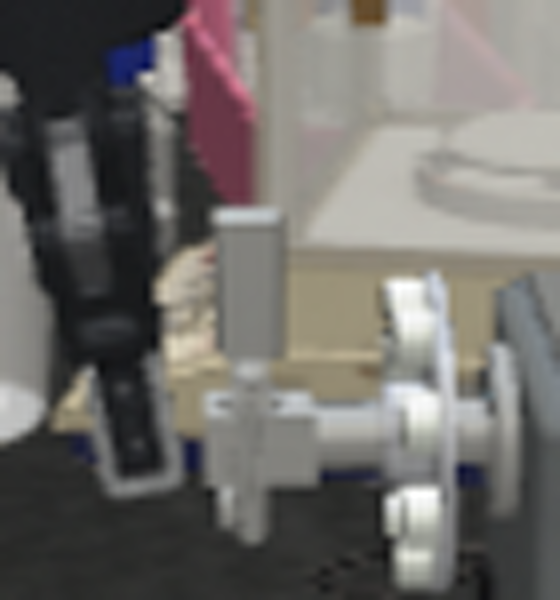

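The ring has snapped closed. I retreat outboard and up, then check.

{"fn": "play_rows", "kwargs": {
  "increments": [
    [255,-0.01,0,0.01,0,0,0],
    [255,-0.03,0,0.05,0,0,0],
    [255,-0.05,0,0.1,0,0,0],
    [255,-0.08,-0.04,0.15,0,5,0],
    [255,-0.09,-0.09,0.17,0,9.9,0],
    [255,-0.09,-0.14,0.17,0,9.9,0],
    [255,-0.09,-0.18,0.17,0,9.9,0],
    [255,-0.09,-0.2,0.17,0,9.9,0],
    [255,-0.09,-0.2,0.17,0,9.9,0]
  ]
}}

```text
clock: 18.05
ee_pos: [0.4806, -0.0971, 0.2325]
tcp_rot: [[-0.993, -0.003, -0.115], [0.115, -0.022, -0.993], [0.001, -1.0, 0.023]]
force: [-0.4, 0.3, -0.2]
width: 0.003
```

```bash
python3 look.py side 295 185 60 65 12 s25 top 245 200 70 70 9 t25
```

```text
{'clock': 18.05, 'ee_pos': [0.4806, -0.0971, 0.2325], 'tcp_rot': [[-0.9934, -0.0035, -0.1149], [0.1149, -0.0224, -0.9931], [0.0009, -0.9997, 0.0226]], 'force': [-0.4066, 0.2526, -0.1769], 'torque': [0.0977, 0.0077, -0.0143], 'width': 0.0026}
```

View pics/s25.png

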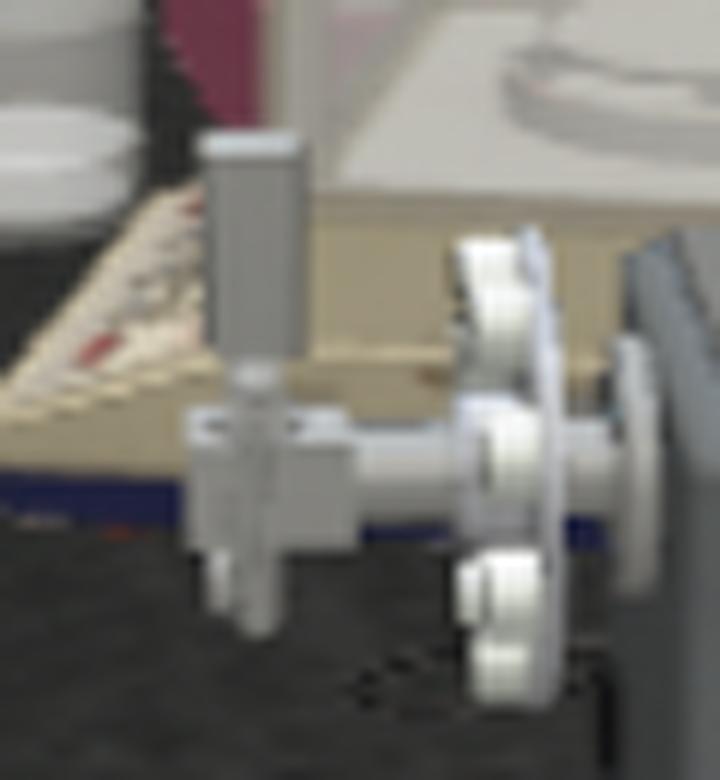

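View pics/t25.png

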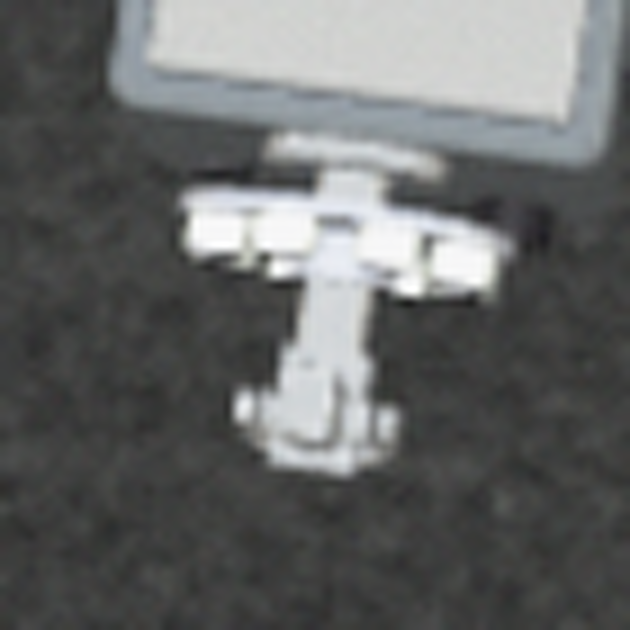

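```bash
python3 - <<'E'
from h import *
from workcell import robot,capture
c=capture("side"); im=crop(c["pixels"],295,185,60,65,12)
y=np.radians(-6.3); pin=np.array([.5955,.105,.1187])
drawbox(im,c,12,295,185,box(-.009,.009,-.007,.007,.014,.054),pin,y,(0,0,255))
drawpoly(im,c,12,295,185,ring(1.42,pin,y),(0,255,0))
a=np.linspace(0,6.3,30); ci=lambda r,z:np.c_[r*np.cos(a),r*np.sin(a),0*a+z]+pin
for r,z in((.009,0),(.0045,-.037),(.003,-.04)): drawpoly(im,c,12,295,185,ci(r,z),(255,0,0))
drawbox(im,c,12,295,185,box(-.013,.017,-.011,.011,-.02,0),pin,y,(0,255,255))
cv2.imwrite("pics/s26.png",im)
E
```

```text
(no output)
```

View pics/s26.png

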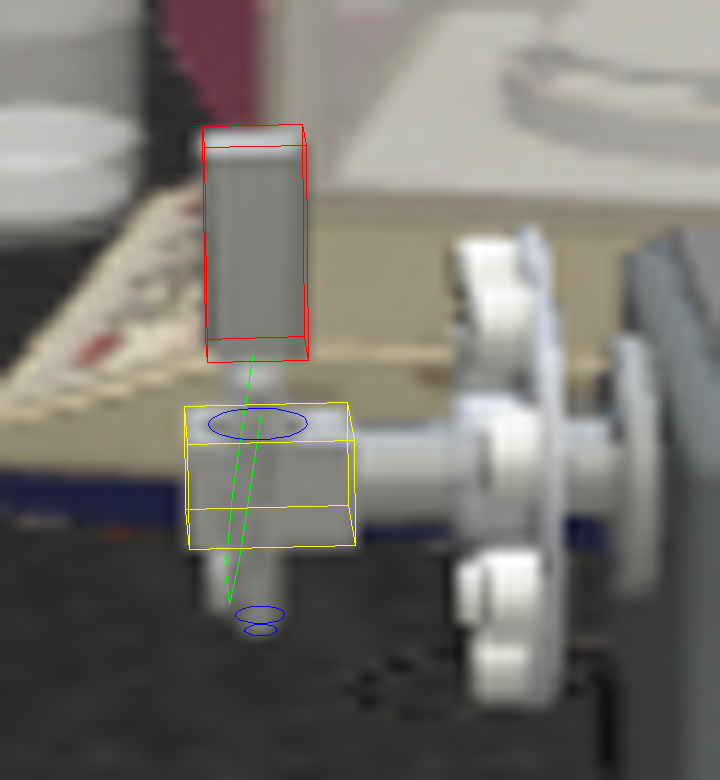

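The overlay matches: collar on the shaft, pin end in place, ring at its closed angle. I check the bystanders once more and then hand in.

```bash
python3 look.py side 0 0 640 480 1 s27; python3 - <<'E'
import cv2,numpy as np
a=cv2.imread("pics/side0.png").astype(int);b=cv2.imread("pics/s27.png").astype(int)
for n,(x,y,w,h) in dict(jar=(218,288,24,50),cup=(258,212,28,36),vial=(412,272,40,48)).items(): print(n,np.abs(a-b)[y:y+h,x:x+w].mean())
E
```

```text
{'clock': 18.2, 'ee_pos': [0.4815, -0.0915, 0.2322], 'tcp_rot': [[-0.9942, -0.0031, -0.1074], [0.1074, -0.0201, -0.994], [0.001, -0.9998, 0.0203]], 'force': [1.0527, 0.6374, -0.4654], 'torque': [0.0223, -0.0328, -0.0006], 'width': 0.0021}
jar 1.7816666666666667
cup 2.501322751322751
vial 2.2255208333333334
```

View pics/s27.png

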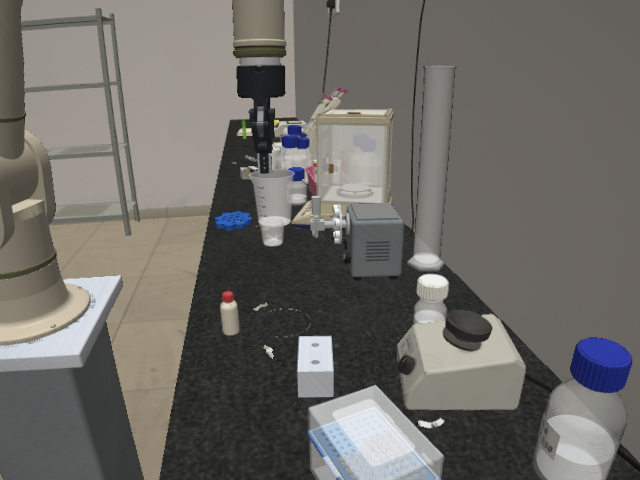

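The cup, vial and bottle have not moved, the arm is clear, and the pin is locked at (318,220).

```bash
python3 -c "
from workcell import robot
print(robot.finish_job())"
```

```text
the job is handed in; nothing more can be done
None
```

The tube rotator is locked: the linch pin is fully home in the shaft's cross-hole and its ring has snapped closed under the shaft. I handed it in at about 18.2 s; `finish_job` gives no verdict.

**What I did:** I took the pin from the parking block and fed it down through the cross-hole with the ring open towards the free end. I pressed until the collar seated, with the highest force reading about 13 N. I then pushed the cross bar down with the shut fingers, tilted 10°, until it snapped closed.

**Last checks:**
- **Pin and ring:** a model overlaid on the final side picture matched within about 1 mm, for a seated collar, the pin's end in place and the ring at its closed angle. That puts the pin fully down; it stands perhaps very slightly tilted.
- **Bystanders:** the cup, vial and bottle looked unmoved in the before-and-after pictures.
- **Arm:** it touches nothing.

**What did not go to plan:**
- **Fingertip offset:** the reported TCP lay about 35 mm beyond the real fingertips. My first grasp therefore closed on top of the grip, at about 9 N; I corrected for it and the second grasp held.
- **Joint range:** a first tilt of 20° took joint 6 to 0.107 rad, against a stated limit of 0.11, so by the printed figure it went about 0.003 rad past. Joint 7 reached -2.624 against -2.63. I backed off to 10° at once.

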